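Set the iris lamp to its index mark

TASK

Set the upright iris lamp to its marked stop: slide its stop bolt fully out towards the robot, push the blue lug of the slim silver ring round past it until the lug is in line with the orange index mark, then push the bolt fully home again behind it. Last, flip the red switch lever right over to the far side. Do not touch the black fixed rings just above and below the silver ring, and leave the grey tin, the wooden weight and the black loupe where they stand.

Things in the scene. Friction and masses are not known exactly. Their poses are not given: they have to be found in the camera images.
- lamp_axis (a point): Foot, on the table, of the vertical axis of the fixed upright iris lamp. -x points to the lamp's front, along the stop bolt, roughly to the robot; y to its left as seen from the robot. Grey base plate: x -190 to 80, y -203 to 93, top at 20 mm. Dark finned housing: radius 60, up to 74 mm. Slim silver ring: radius 56, 92.5 to 103.5 mm high, between the two black fixed rings.
- lug (a point): Blue upright round pin (10 mm thick, top at 140 mm) on the silver ring; this point is 125 mm up, 76 mm from the lamp's axis. An 8 mm wide arm, 94 to 102 mm up, carries it, out to 79 mm. The point's -x points from the lamp's axis to the pin. Pushing the pin sideways (about 2 N) turns the ring, which stays where it is left.
- aperture_ring (a joint): Turn of the silver ring, rad: 0 has the lug straight in front, at the bolt; positive is counter-clockwise from above and carries the lug to the right as seen from the robot. Range -1.25 to 1.25; starts at -1.0 to -0.55, left of the bolt. With the bolt home its arm cannot pass the bolt.
- index_mark (a point): Tip of the orange index tab (5 mm wide) on the rim of the black upper ring, 57 mm from the lamp's axis, 114.5 mm up; an orange line on the ring's top leads to it. The point's -x points from the axis to the tab. It lies 0.5 to 0.95 rad to the right of the lamp's front (across the bolt from the lug's start) and does not move.
- bolt_knob (a point): Black upright round knob of the stop bolt (10 mm thick, top at 144 mm); this point is 125 mm up. The bolt, a steel bar 12 mm wide, top at 103 mm, slides along the lamp's front direction in a guide (24 x 39 mm, top at 109 mm, 108 mm in front of the axis). Knob 136 mm in front of the axis when home, 168 when out. Needs about 3 N, stays where left.
- stop_bolt (a joint): Travel of the stop bolt in m: 0 is home (its tip 62 mm from the axis, in the way of the lug's arm), 0.032 is fully out (tip clear of the lug).
- lamp_switch_tip (a point): Centre of the red ball (26 mm thick) on the switch lever; 90 mm up at either end of its swing, 97 midway. The lever turns about the lamp's y axis, 55 mm below the ball, on a black block (70 x 50 mm, top at 45 mm; the pivot's hub to 55) on the base plate, 60 mm in front of the lamp's axis and 155 mm to its right (lamp's -y).
- lamp_switch (a joint): Switch lever in rad: 0 leans to the robot (off), 1.0 leans to the far side (on). The ball travels 53 mm. It stays where it is left and needs about 1.5 N.
- lower_ring: Black knurled fixed ring (radius 53 mm, 74 to 91.5 mm above the table) just below the silver ring; not to be touched. Origin at the foot of the lamp's axis.
- index_ring: Black knurled fixed ring (radius 51 mm, 104.5 to 122.5 mm above the table, glass up to 129) just above the silver ring, with the orange index tab; not to be touched. Origin on the lamp's axis, 104.5 mm up.
- grey_tin: Loose plain grey tin, 69 mm wide, 75 mm high, left of the lamp; to be left alone. Origin at its underside.
- wood_weight: Loose small pale wooden-looking knobbed weight, 47 mm wide, 61 mm high, behind the lamp; to be left alone. Origin at its underside.
- black_loupe: Loose black stand loupe, 42 mm wide, 40 mm high, right of the lamp; to be left alone. Origin at its underside.

How it is judged:
By the outcome, as a careful person would: the job done as asked, in the order asked, and still so for the second after the job is handed in, with the robot touching nothing.
It also fails if it takes over 61 s, if anything falls off the work surface, if the arm or the gripper's body presses on something with over 40 N, if the wrist force passes 120 N, or if a joint passes its speed limit or range.

ROBOT

A 7-joint arm with a two-finger parallel gripper is mounted at the origin on a cart in front of the work surface, level with it; the furniture and walls round the work are solid. World frame = base frame: x ahead of the robot, y to its left, z up, the work surface at z = 0. Lengths are in m, angles in rad, forces in N, time in s.
With the tool pointing down it reaches from about 0.425 to 0.95 m from the base axis. Payload 4.7 kg.
Tool frame: the origin (TCP) lies at the very end of the fingers, on their centre line; the grasp point (between the pads) lies 19 mm behind it; z points along the fingers, y is the direction in which the jaws open and shut (so a half turn about z gives the same grasp; the last joint's range is limited). The gripper opens to 85 mm and grips with 20 to 120 N. Pads are 22 mm wide; open, the fingers measure 114 mm over their backs; the gripper's body (76 mm by 85 mm) begins 54 mm behind the grasp point. The pads swing forward as they close: fully open they stand 13 mm farther back than shut.
Start: joints at [1.137, 0.469, -0.049, 1.532, 0.024, 1.141, -0.082], TCP at [0.266, -0.62, 0.205] pointing down, gripper open.
Joint ranges: [-2.59, 2.59], [-0.33, 1.99], [-1.39, 1.29], [0.1, 2.45], [-1.04, 4.18], [0.21, 1.99], [-2.66, 2.66]. Speed limits (rad/s): [2.57, 2.57, 3.14, 3.14, 3.14, 3.14, 3.14].

INTERFACE

Orientations are given as a unit quaternion [w, x, y, z].
In Python, from cell import env gives the robot as it stands.
- The arm moves only by the tool play_rows, never from a script. Its argument "increments" is a list of rows, each a list of 2 entries, a list of its own where there are three numbers: the shift along the tool's x, y, z in m, then the turn, a rotation vector about the tool's x, y, z in degrees. In form: [[[dx, dy, dz], [ax, ay, az]], ...]. A call has 1 to 5 rows; each row is the pose to reach, as a shift and turn from the pose commanded when the call began, along the tool's axes at that moment; what a row does not reach only later rows make up. A row lasts 1/12 s, in which the tool goes at most 41.7 mm and 7.16 degrees, less where a joint would pass 70% of its speed; a pose out of reach is approached as far as the arm can. A call with a gripper value outside its range is refused whole. "fingers" is the closure, from -1 (fully open) to 1 (shut), set as the call begins (left out, the last holds). The fingers move at their own pace and stop on an object; "squeeze" is the grip in N (left out, the last holds). Time passes only in rows, so rows that repeat a pose let the fingers close. It gives the time, the measured TCP pose, the force and the opening at its end, in the units of the state.
- env.get_state(): the state, without advancing time (a new reading comes with each control period).
- env.capture(name): name is "side" or "top" or "wrist"; returns a dict with "pixels" (480x640x3 uint8, blue, green, red), "depth" (480x640 float32, m along the optical axis (not along the pixel's ray), 0 where there is no reading), "camera_matrix" (3x3 intrinsics, pixels), "position" and "orientation" of the camera in the world; the wrist camera has in their place "tool_from_camera" (4x4, takes a point from camera to tool coordinates, whose origin is the TCP and whose axes are the flange's). Camera axes: x right, y down, z forward; pixel columns grow to the right and rows downward; lengths in m; the calibration is good to about 2 mm. A picture is of the moment at which its call begins: read the wrist's pose just before it.
- env.sign_off(): hands the job in, once; it reports no verdict.
The state is a dict: "time": time; "q": joint angles; "joint_velocities": joint speeds; "joint_torque": joint torques, N m; "ee_pos": TCP position; "orientation": TCP orientation; "contact_force": force on the tool from outside, world axes, zero at the start; "ft_torque": the same for the moment, N m; "grip_width": opening from 0.0 (shut) to 1.0 (fully open).
Only numpy, scipy, OpenCV 4.12 (cv2) and the standard library are available. Lean on these libraries where they do the work, as an engineer would, in place of code of your own. Each camera call takes 0.05 s, during which the arm holds its last target.

## Working session

There is one attempt and no reset: what is moved stays moved. The work goes in short steps, Python scripts to look and compute and a tool call to move; the robot and the scene stay as the last step left them, time stands still between calls to the robot, and variables do not carry over. Pictures are saved under pics/ and viewed, and the job is handed in when it is done.

Besides the shell and the picture viewer there is one more tool, called in YAML: its name, and indented under it one key for each argument. play_rows: Moves the arm, as the interface text tells. Its arguments: {"type":"object","properties":{"increments":{"type":"array","items":{"type":"array"}},"fingers":{"type":"number"},"squeeze":{"type":"number"}},"required":["increments"]}

```bash
ls; mkdir -p pics; cat > h.py <<'E'
import numpy as np, cv2
from scipy.spatial.transform import Rotation as R
from cell import env
def rot(q): return R.from_quat([q[1],q[2],q[3],q[0]])
def world(c,u,v,d=None):
    K=c["camera_matrix"]; d=c["depth"][int(v),int(u)] if d is None else d
    p=np.array([(u-K[0,2])/K[0,0]*d,(v-K[1,2])/K[1,1]*d,d])
    return rot(c["orientation"]).apply(p)+c["position"]
def cloud(c):
    K=c["camera_matrix"]; d=c["depth"]; v,u=np.mgrid[0:480,0:640]
    p=np.stack([(u-K[0,2])/K[0,0]*d,(v-K[1,2])/K[1,1]*d,d],-1).reshape(-1,3)
    return (rot(c["orientation"]).apply(p)+c["position"]).reshape(480,640,3)
E
python3 - <<'E'
from h import *
s=env.get_state();print(s)
for n in("side","top"):
    c=env.capture(n);cv2.imwrite(f"pics/{n}0.png",c["pixels"]);np.savez(n+"0.npz",**c);print(n,c["position"],c["orientation"],c["camera_matrix"])
E
```

```text
pics
{'time': 0.0, 'q': array([ 1.13709003,  0.46942098, -0.04859209,  1.5337288 ,  0.02411339,
        1.1409932 , -0.08228264]), 'joint_velocities': array([-0.00274373, -0.00067363, -0.00023045,  0.00095264, -0.0005612 ,
       -0.00066563,  0.00051495]), 'joint_torque': array([ 4.46206714e-04, -5.10304391e+01, -4.68848739e-02, -2.37708253e+01,
        1.06802114e-02,  7.48012913e-03,  1.40160975e-05]), 'ee_pos': array([ 0.26558775, -0.6198458 ,  0.2041605 ]), 'orientation': array([-9.52342115e-04,  9.79580537e-01,  2.01049765e-01, -2.39829825e-04]), 'contact_force': array([0.36798008, 0.49014011, 0.29155782]), 'ft_torque': array([-0.0126062 ,  0.09532846, -0.04797847]), 'grip_width': 0.9956147040117763}
side [ 0.57776282 -0.95777343  0.82514581] [-0.43187214  0.90089843 -0.03975657  0.0169671 ] [[539.09387068   0.         323.17568424]
 [  0.         539.09387068 240.69955161]
 [  0.           0.           1.        ]]
top [ 0.51191052 -0.08389841  1.2948613 ] [ 0.04127924 -0.69906178  0.71338385 -0.02630835] [[556.18419189   0.         313.73637747]
 [  0.         556.18419189 231.23956454]
 [  0.           0.           1.        ]]
```

View pics/side0.png

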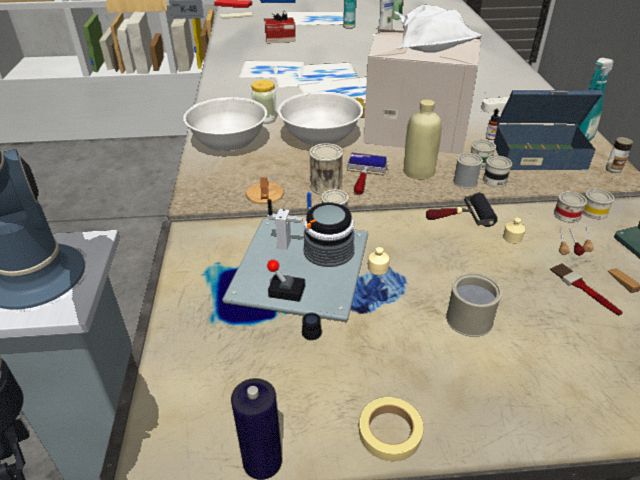

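View pics/top0.png

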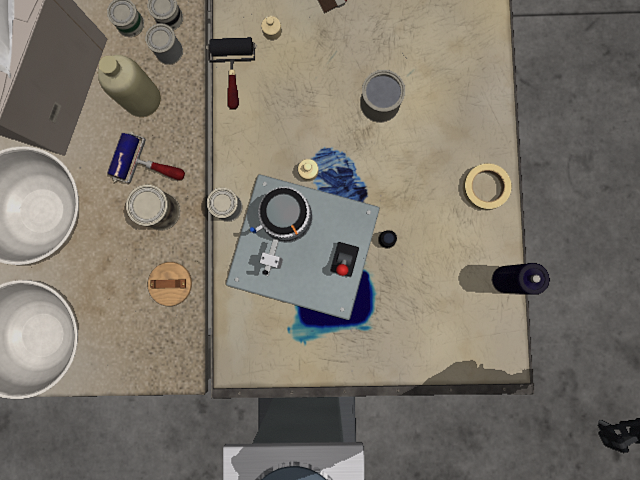

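```bash
python3 - <<'E'
from h import *
c=dict(np.load("top0.npz"));P=cloud(c)
m=(abs(P[...,2]-.02)<.006);x=P[...,0];y=P[...,1]
mm=np.zeros((480,640),np.uint8);mm[150:330,215:390]=1
k=(m&(mm>0)).astype(np.uint8)
k=cv2.morphologyEx(k,cv2.MORPH_OPEN,np.ones((3,3)))
n,l,st,_=cv2.connectedComponentsWithStats(k);i=1+np.argmax(st[1:,4])
p=P[l==i][:,:2].astype(np.float32)*1000
r=cv2.minAreaRect(p);print(r,cv2.boxPoints(r), np.median(P[l==i][:,2]))
# table
t=P[300:380,400:480].reshape(-1,3);print("table z",np.median(t[:,2]))
# housing/ring: points 100..135 high
q=P[(P[...,2]>.112)&(P[...,2]<.135)&(mm>0)]
print(len(q),q.mean(0))
b=c["pixels"];cr=b[165:300,220:400];cv2.imwrite("pics/topz.png",cv2.resize(cr,None,fx=4.4,fy=4.4,interpolation=cv2.INTER_CUBIC))
b=np.load("side0.npz")["pixels"];cr=b[185:345,220:400];cv2.imwrite("pics/sidez.png",cv2.resize(cr,None,fx=3.7,fy=3.7,interpolation=cv2.INTER_CUBIC))
E
```

```text
((601.7863159179688, -31.204360961914062), (295.13470458984375, 269.73675537109375), 73.23031616210938) [[ 430.07666 -133.58308]
 [ 688.34216 -211.40895]
 [ 773.496     71.17436]
 [ 515.23047  149.00023]] 0.020135355794834497
table z 4.42628021679603e-05
1777 [0.66727368 0.00562504 0.12427583]
```

```bash
sleep 0.1
```

```text
(no output)
```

View pics/topz.png

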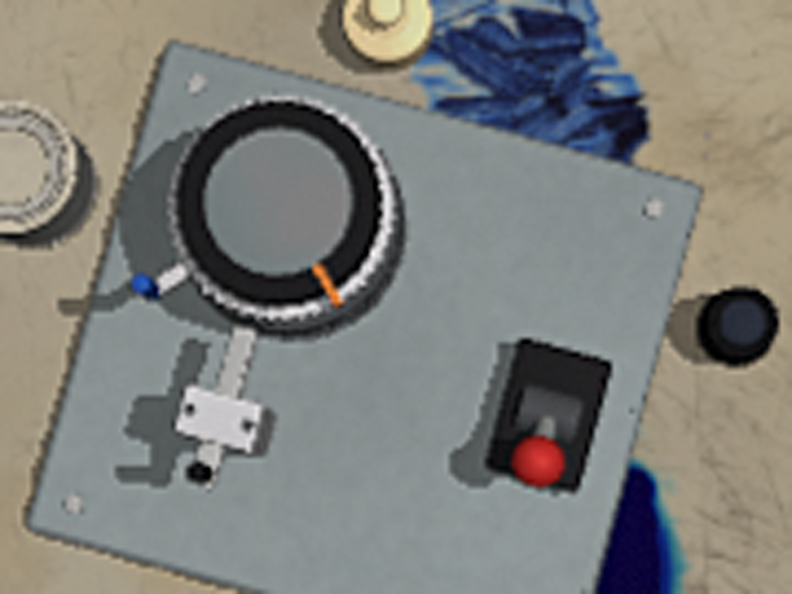

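View pics/sidez.png

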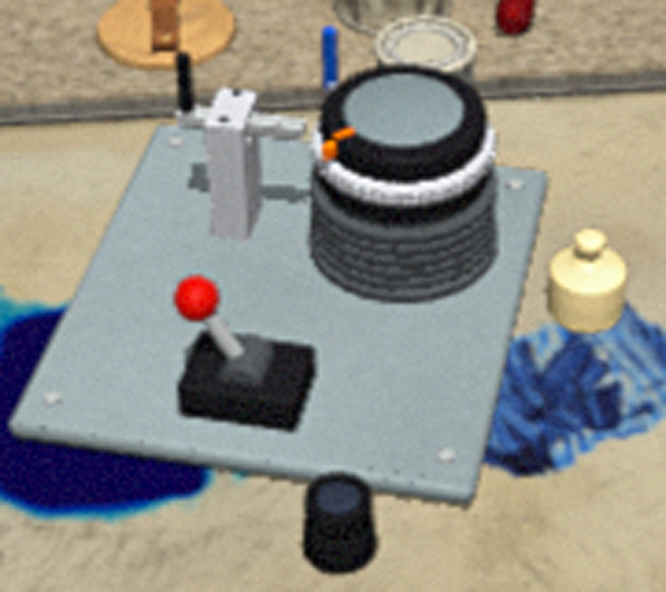

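```bash
cat >> h.py <<'E'
def ray(c,u,v,z):
    K=c["camera_matrix"];d=rot(c["orientation"]).apply(np.stack([(np.asarray(u)-K[0,2])/K[0,0],(np.asarray(v)-K[1,2])/K[1,1],np.ones_like(np.asarray(u,float))],-1))
    o=np.asarray(c["position"]);return o+d*((z-o[2])/d[...,2])[...,None]
A=np.array([.6703,.0056]);TH=np.radians(-16.77)
RL=np.array([[np.cos(TH),-np.sin(TH)],[np.sin(TH),np.cos(TH)]])
def lamp(p): return (np.asarray(p)[...,:2]-A)@RL
E
python3 - <<'E'
from h import *
for n in("top","side"):
    c=dict(np.load(n+"0.npz"));P=cloud(c);h=cv2.cvtColor(c["pixels"],cv2.COLOR_BGR2HSV);H,S,V=[h[...,i].astype(int) for i in range(3)]
    roi=np.zeros((480,640),bool)
    if n=="top": roi[165:300,230:390]=1
    else: roi[185:330,235:380]=1
    for nm,m in(("blue",(H>105)&(H<130)&(S>150)&(V>70)),("orange",(H>7)&(H<20)&(S>190)&(V>120)),("red",((H<4)|(H>176))&(S>180)&(V>110))):
        m=m&roi
        v,u=np.nonzero(m)
        L=P[m]
        print(n,nm,len(u))
        # only within height
        for a,b,q in zip(u,v,L): 
            if nm!="red" and q[2]>.06: print("  ",a,b,np.round(1000*np.r_[lamp(q),q[2]]).astype(int),end=";")
        if nm=="red":
            q=L[L[:,2]>.06]; # sphere fit
            from scipy.optimize import least_squares
            f=least_squares(lambda x:np.linalg.norm(q-x,axis=1)-.013,q.mean(0)-[0,0,.01],loss="soft_l1",f_scale=.001).x
            print(f,1000*lamp(f))
        print()
    # cylindrical ring top & silver fit
    roi2=(np.linalg.norm(lamp(P),axis=-1)<.07)&(P[...,2]>.119)&(P[...,2]<.1255)
    q=lamp(P[roi2])*1000;print("uppertop",len(q),q.mean(0),cv2.minEnclosingCircle(q.astype(np.float32)))
    L=lamp(P)*1000
    k=(abs(L[...,0]+140)<15)&(abs(L[...,1])<15)&(P[...,2]>.112)
    print("knob",k.sum(),L[k].mean(0),np.percentile(L[k],[5,95],axis=0),P[k][:,2].max())
    g=(abs(L[...,0]+108)<25)&(abs(L[...,1])<25)&(abs(P[...,2]-.109)<.003)
    print("guide",g.sum(),L[g].mean(0),np.percentile(L[g],[2,98],axis=0))
E
```

```text
top blue 373
   329 177 [-126 -131 1295];   347 179 [-126 -131 1295];   332 192 [-126 -131 1295];   251 227 [-53  52 138];   252 227 [-52  51 136];   250 228 [-56  53 142];   251 228 [-55  52 138];   252 228 [-54  50 139];   253 228 [-54  48 138];   250 229 [-58  53 142];   251 229 [-57  51 138];   252 229 [-56  49 141];   253 229 [-56  47 136];   254 229 [-55  46 134];   250 230 [-60  52 144];   251 230 [-59  50 141];   252 230 [-59  48 142];   253 230 [-58  46 143];   254 230 [-57  46 131];   252 231 [-61  47 145];
top orange 6
   291 226 [-27 -26 121];   292 226 [-26 -29 122];   295 230 [-33 -37 125];   295 231 [-35 -37 119];   296 232 [-37 -40 124];   296 233 [-38 -41 119];
top red 94
[ 0.54248399 -0.11839526  0.09080829] [ -86.6036688  -155.60064905]

uppertop 1012 [-0.80364367 -0.9628352 ] ((-3.164991617202759, -2.673306465148926), 53.74858474731445)
knob 25 [-135.72153561   -1.27168408] [[-139.62560125   -4.68534856]
 [-131.90014277    3.0720888 ]] 0.147078304983572
guide 173 [-107.61613693   -0.59677931] [[-119.60317603  -18.99956984]
 [ -93.65533753   18.22357589]]
side blue
[... 1282 characters left out ...]
23 [-34 -35 119];   308 224 [-37 -42 121];   309 224 [-35 -41 121];   310 224 [-32 -43 122];   308 225 [-36 -44 120];   309 225 [-35 -41 118];   310 225 [-34 -37 115];   308 226 [-36 -45 118];   309 226 [-35 -42 116];   310 226 [-33 -39 114];   308 227 [-37 -41 112];   309 227 [-35 -42 113];
side red 127
[ 0.54063    -0.13148253  0.1046412 ] [ -84.60273335 -168.66625374]

uppertop 647 [ 2.35116495 -7.39552186] ((-8.494060516357422, 2.9562339782714844), 61.401493072509766)
knob 58 [-134.26366981   -1.87064648] [[-138.56063542   -5.61118419]
 [-130.42081783    1.67942603]] 0.14520366820705277
guide 122 [-107.05371812   -2.04772098] [[-130.31481797  -20.64636555]
 [ -95.38109649   17.24726757]]
```

```bash
cat >> h.py <<'E'
def plan(targets,start=None):
    """targets: list of (xyz, yaw of tool y deg in world). prints tool-frame shift mm & rotvec from previous pose"""
    s=env.get_state()
    p,r=(s["ee_pos"],rot(s["orientation"])) if start is None else start
    ya=np.degrees(np.arctan2(r.apply([0,1,0])[1],r.apply([0,1,0])[0]))
    print("t",round(s["time"],2),"pos",np.round(p,4),"tooly",round(ya,1),"F",np.round(s["contact_force"],1),"grip",round(s["grip_width"],3),"q",np.round(s["q"],2))
    for xyz,yaw in targets:
        a=np.radians(yaw); y=np.array([np.cos(a),np.sin(a),0]); z=np.array([0,0,-1.]); x=np.cross(y,z)
        r2=R.from_matrix(np.stack([x,y,z],1)); xyz=np.asarray(xyz,float)
        print("  shift",np.round(r.inv().apply(xyz-p),4),"rotvec",np.round((r.inv()*r2).as_rotvec(degrees=True),2))
        p,r=xyz,r2
def W(lx,ly): return A+RL@np.array([lx,ly])
def polar(rr,a): return np.array([-rr*np.cos(a),-rr*np.sin(a)])
E
python3 - <<'E'
from h import *
s=env.get_state();p=s["ee_pos"]
a=-66.8
k=W(-.136,0);print(k)
plan([((p[0],p[1],.33),a),((.50,0.0,.33),a),((.50,.0,.33),-16.8)])
E
```

```text
[0.54008398 0.04484015]
t 0.1 pos [ 0.2656 -0.6199  0.2042] tooly -66.8 F [ 0.3 -0.7  0.2] grip 1.0 q [ 1.14  0.47 -0.05  1.53  0.02  1.14 -0.08]
  shift [-0.     -0.0002 -0.1258] rotvec [-0.1   0.   -0.01]
  shift [ 0.4596 -0.4774  0.    ] rotvec [0. 0. 0.]
  shift [0. 0. 0.] rotvec [  0.   0. -50.]
```

play_rows:
  increments:
    - [[0,0,-0.025],[0,0,0]]
    - [[0,0,-0.06],[0,0,0]]
    - [[0,0,-0.095],[0,0,0]]
    - [[0.01,-0.01,-0.126],[0,0,0]]
    - [[0.03,-0.032,-0.126],[0,0,0]]

```text
time: 0.52
ee_pos: [0.2797, -0.5843, 0.3377]
orientation: [0.006, 0.98, 0.198, 0.001]
contact_force: [-0.3, -0.2, 2.0]
grip_width: 1.0
```

play_rows:
  increments:
    - [[0.024,-0.025,0],[0,0,0]]
    - [[0.048,-0.05,0],[0,0,0]]
    - [[0.072,-0.075,0],[0,0,0]]
    - [[0.096,-0.1,0],[0,0,0]]
    - [[0.12,-0.125,0],[0,0,0]]

```text
time: 0.93
ee_pos: [0.342, -0.4152, 0.3308]
orientation: [-0.0, 0.98, 0.201, -0.0]
contact_force: [0.7, 0.7, 0.8]
grip_width: 1.005
```

play_rows:
  increments:
    - [[0.024,-0.025,0],[0,0,0]]
    - [[0.048,-0.05,0],[0,0,0]]
    - [[0.072,-0.075,0],[0,0,0]]
    - [[0.096,-0.1,0],[0,0,0]]
    - [[0.12,-0.125,0],[0,0,0]]

```text
time: 1.35
ee_pos: [0.403, -0.2531, 0.331]
orientation: [-0.0, 0.98, 0.201, -0.0]
contact_force: [0.2, -0.7, -0.4]
grip_width: 0.999
```

play_rows:
  increments:
    - [[0.024,-0.025,0],[0,0,0]]
    - [[0.048,-0.05,0],[0,0,0]]
    - [[0.072,-0.075,0],[0,0,0]]
    - [[0.096,-0.1,0],[0,0,0]]
    - [[0.12,-0.125,0],[0,0,0]]

```text
time: 1.77
ee_pos: [0.464, -0.0911, 0.331]
orientation: [0.0, 0.98, 0.201, -0.0]
contact_force: [0.7, 0.2, 0.5]
grip_width: 0.999
```

play_rows:
  increments:
    - [[0.024,-0.025,0],[0,0,-5]]
    - [[0.048,-0.05,0],[0,0,-11]]
    - [[0.07,-0.07,0],[0,0,-18]]
    - [[0.07,-0.07,0],[0,0,-25]]
    - [[0.07,-0.07,0],[0,0,-30]]

```text
time: 2.18
ee_pos: [0.5009, 0.0017, 0.3308]
orientation: [-0.001, 0.892, 0.452, -0.0]
contact_force: [-0.8, -0.4, -0.9]
grip_width: 1.001
```

play_rows:
  increments:
    - [[0,0,0],[0,0,-7]]
    - [[0,0,0],[0,0,-14]]
    - [[0,0,0],[0,0,-20]]
    - [[0,0,0],[0,0,-20]]
    - [[0,0,0],[0,0,-20]]

```text
time: 2.6
ee_pos: [0.5006, -0.0009, 0.3309]
orientation: [-0.0, 0.804, 0.595, -0.0]
contact_force: [-0.2, -0.3, 0.3]
grip_width: 1.001
```

```bash
python3 - <<'E'
from h import *
plan([])
s=env.get_state()
c=env.capture("wrist");cv2.imwrite("pics/w1.png",c["pixels"]);np.savez("w1.npz",ee=s["ee_pos"],eo=s["orientation"],**c);print(c["tool_from_camera"],c["camera_matrix"])
E
```

```text
t 2.6 pos [ 0.5006 -0.0009  0.3309] tooly -17.0 F [-0.2 -0.3  0.3] grip 1.001 q [ 0.46  0.13 -0.61  1.73  0.08  1.31 -0.45]
[[-7.27661369e-04 -9.56140643e-01 -2.92907052e-01  7.44854656e-02]
 [ 9.99999642e-01 -5.69383273e-04 -6.25627201e-04 -8.10399907e-04]
 [ 4.31411218e-04 -2.92907402e-01  9.56140715e-01 -1.68702961e-01]
 [ 0.00000000e+00  0.00000000e+00  0.00000000e+00  1.00000000e+00]] [[352.63533883   0.         323.12733069]
 [  0.         352.63533883 240.56833114]
 [  0.           0.           1.        ]]
```

View pics/w1.png

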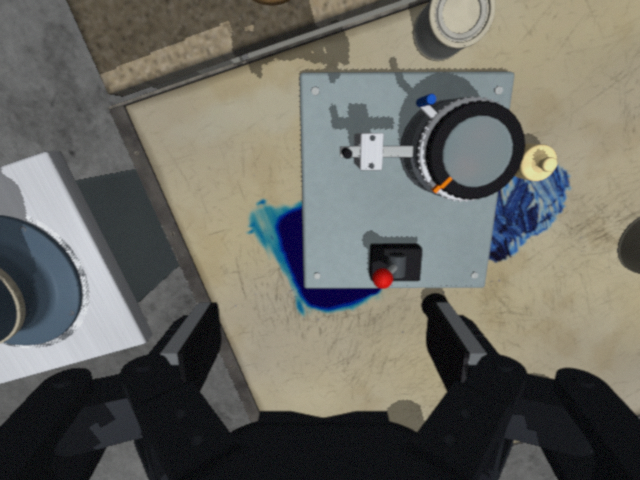

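```bash
cat >> h.py <<'E'
def wcam(c):
    c=dict(c);T=c["tool_from_camera"];rt=rot(c["eo"]);r=rt*R.from_matrix(T[:3,:3]);q=r.as_quat()
    c["position"]=rt.apply(T[:3,3])+c["ee"];c["orientation"]=np.array([q[3],q[0],q[1],q[2]]);return c
def wsnap(nm):
    s=env.get_state();c=env.capture("wrist");c["ee"]=s["ee_pos"];c["eo"]=s["orientation"];cv2.imwrite(f"pics/{nm}.png",c["pixels"]);np.savez(nm+".npz",**c);return wcam(c)
def hsvm(c,nm):
    h=cv2.cvtColor(c["pixels"],cv2.COLOR_BGR2HSV);H,S,V=[h[...,i].astype(int) for i in range(3)]
    return {"blue":(H>105)&(H<130)&(S>150)&(V>70),"orange":(H>5)&(H<20)&(S>150)&(V>120),"red":((H<4)|(H>176))&(S>180)&(V>110)}[nm]
E
python3 - <<'E'
from h import *
c=wcam(np.load("w1.npz"));P=cloud(c);L=lamp(P)*1000;Z=P[...,2]*1000
m=hsvm(c,"orange")&(Z>105)&(Z<130);v,u=np.nonzero(m)
print("orange",len(u));
for a,b in zip(u,v):print(a,b,np.round(L[b,a],1),round(Z[b,a]),np.round(lamp(ray(c,a,b,.1225))*1000,1))
m=hsvm(c,"blue")&(Z>100)&(Z<150);v,u=np.nonzero(m);print("blue")
for a,b in zip(u,v):print(a,b,np.round(L[b,a],1),round(Z[b,a]),np.round(lamp(ray(c,a,b,.140))*1000,1))
k=cv2.morphologyEx((abs(Z-20)<4).astype(np.uint8),cv2.MORPH_OPEN,np.ones((3,3)));n,l,st,_=cv2.connectedComponentsWithStats(k);i=1+np.argmax(st[1:,4])
v,u=np.nonzero(l==i);q=ray(c,u,v,.020)[:,:2]*1000;print("plate",cv2.minAreaRect(q.astype(np.float32)))
m=(np.hypot(L[...,0],L[...,1])<62)&(abs(Z-122)<5);q=L[m];print("ring",len(q),q.mean(0),cv2.minEnclosingCircle(q.astype(np.float32)))
k=(abs(L[...,0]+140)<15)&(abs(L[...,1])<15)&(Z>112);print("knob",L[k].mean(0),k.sum())
k=(abs(L[...,0]+108)<25)&(abs(L[...,1])<30)&(abs(Z-109)<4);print("guide",L[k].mean(0),cv2.minAreaRect(L[k].astype(np.float32)))
cr=c["pixels"][80:210,330:530];cv2.imwrite("pics/w1z.png",cv2.resize(cr,None,fx=4,fy=4,interpolation=cv2.INTER_CUBIC))
E
```

```text
orange 103
448 177 [-28.8 -26.5] 121 [-29.3 -26.4]
449 177 [-28.2 -26.4] 122 [-28.2 -26.4]
450 177 [-27.6 -26.2] 124 [-27.2 -26.4]
447 178 [-29.6 -27.6] 121 [-30.3 -27.4]
448 178 [-29.7 -27.2] 124 [-29.2 -27.4]
449 178 [-28.1 -27.4] 122 [-28.1 -27.4]
450 178 [-27.8 -27.2] 124 [-27.1 -27.4]
451 178 [-25.8 -27.5] 122 [-26.  -27.4]
446 179 [-31.4 -28.4] 123 [-31.2 -28.5]
447 179 [-30.6 -28.3] 124 [-30.1 -28.5]
448 179 [-28.9 -28.5] 122 [-29.1 -28.5]
449 179 [-28.2 -28.4] 123 [-28.  -28.5]
450 179 [-27.2 -28.4] 123 [-27.  -28.5]
451 179 [-26.4 -28.3] 124 [-25.9 -28.5]
445 180 [-32.2 -29.5] 123 [-32.2 -29.5]
446 180 [-31.5 -29.4] 124 [-31.1 -29.5]
447 180 [-30.3 -29.4] 123 [-30.  -29.5]
448 180 [-29.4 -29.4] 124 [-29.  -29.5]
449 180 [-28.5 -29.3] 124 [-27.9 -29.5]
450 180 [-27.5 -29.3] 124 [-26.9 -29.5]
451 180 [-26.6 -29.3] 125 [-25.8 -29.5]
444 181 [-33.3 -30.5] 123 [-33.1 -30.6]
445 181 [-31.8 -30.7] 122 [-32.1 -30.6]
446 181 [-31.4 -30.4] 124 [-31.  -30.6]
447 181 [-30.2 -30.5] 123 [-29.9 -30.6]
448 181 [-29.4 -30.4] 124 [-28.9 -30.6]
449 181 [-28.7 -30.3] 125 [-27.8 -30.6]
450 181 [
[... 6620 characters left out ...]
[-61.5  45.8] 126 [-65.1  44.8]
425 104 [-61.1  45.7] 128 [-64.2  44.8]
426 104 [-60.7  45.5] 131 [-63.2  44.8]
430 104 [-58.9  45. ] 138 [-59.4  44.8]
431 104 [-57.7  45. ] 137 [-58.5  44.8]
419 105 [-61.8  46.2] 108 [-69.8  44. ]
421 105 [-60.9  45.8] 113 [-67.9  44. ]
422 105 [-60.7  45.6] 116 [-67.  44.]
plate ((600.0054931640625, -30.470565795898438), (291.5009765625, 267.0057067871094), 73.21810150146484)
ring 6027 [-4.10203656  1.38487057] ((-5.477302551269531, -1.6159330606460571), 54.0341682434082)
knob [-1.37915434e+02  1.91977975e-02] 95
guide [-1.09462849e+02  9.16355819e-02] ((-112.04631042480469, -0.2751274108886719), (29.707256317138672, 37.7507209777832), 0.11411132663488388)
```

View pics/w1z.png

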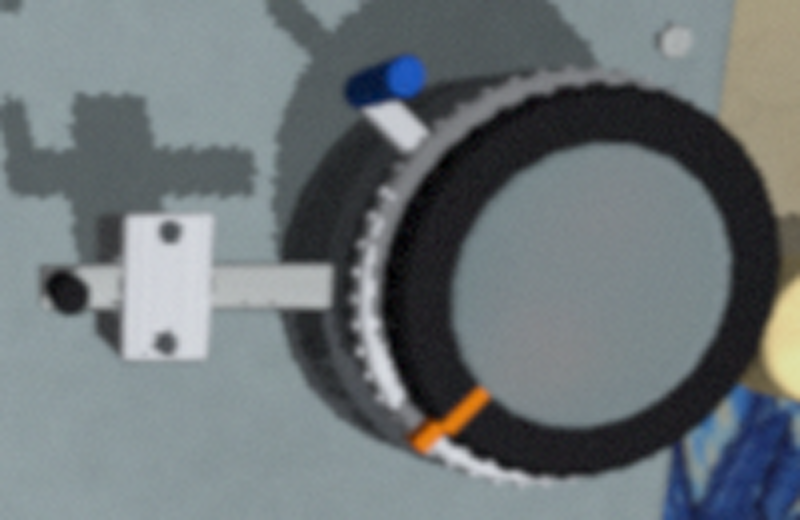

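```bash
python3 - <<'E'
from h import *
k=W(-.136,0)
plan([((*k,.19),-16.8),((*k,.118),-16.8)])
c=wcam(np.load("w1.npz"));P=cloud(c);Z=P[...,2]
m=hsvm(c,"orange")&(Z>.105)&(Z<.13);off=np.array([1.8,-.3])
v,u=np.nonzero(m)
q1=lamp(ray(c,u,v,.1225))*1000+off; k1=np.hypot(*q1.T)<49
q2=lamp(ray(c,u,v,.1185))*1000+off; k2=(np.hypot(*q2.T)>52.5)
for q in(q1[k1],q2[k2]):
    a=np.arctan2(-q[:,1],-q[:,0]);print(len(q),a.mean(),np.percentile(a,[5,95]),np.hypot(*q.T).min(),np.hypot(*q.T).max())
E
```

```text
t 2.65 pos [ 0.5006 -0.0009  0.331 ] tooly -17.0 F [-0.1  0.4  0.2] grip 1.004 q [ 0.46  0.13 -0.61  1.73  0.08  1.31 -0.45]
  shift [0.0553 0.0244 0.141 ] rotvec [-0.02  0.01 -0.15]
  shift [0.    0.    0.072] rotvec [0. 0. 0.]
61 0.8318189985732894 [0.77618735 0.88752376] 36.81500704937171 48.959298989935256
24 0.8074035441063488 [0.76918444 0.8424963 ] 52.81530427617444 58.67812472082326
```

play_rows:
  increments:
    - [[0.011,0.005,0.028],[0,0,0]]
    - [[0.022,0.01,0.056],[0,0,0]]
    - [[0.034,0.015,0.085],[0,0,0]]
    - [[0.045,0.02,0.115],[0,0,0]]
    - [[0.0553,0.0244,0.141],[0,0,0]]

```text
time: 3.07
ee_pos: [0.54, 0.0453, 0.1884]
orientation: [-0.0, 0.804, 0.595, -0.0]
contact_force: [0.3, 0.3, -0.3]
grip_width: 0.998
```

play_rows:
  increments:
    - [[0,0,0.015],[0,0,0]]
    - [[0,0,0.035],[0,0,0]]
    - [[0,0,0.055],[0,0,0]]
    - [[0,0,0.072],[0,0,0]]
    - [[0,0,0.072],[0,0,0]]

```text
time: 3.48
ee_pos: [0.5376, 0.0444, 0.1148]
orientation: [-0.002, 0.803, 0.595, -0.003]
contact_force: [-0.1, -0.2, -0.9]
grip_width: 0.996
```

```bash
python3 - <<'E'
from h import *
plan([])
wsnap("w2")
c=env.capture("side");cr=c["pixels"][150:345,200:430];cv2.imwrite("pics/s2.png",cv2.resize(cr,None,fx=3,fy=3))
E
```

```text
t 3.48 pos [0.5376 0.0444 0.1148] tooly -16.9 F [-0.1 -0.2 -0.9] grip 0.996 q [ 0.3   0.42 -0.58  1.92  0.29  0.9  -0.72]
```

View pics/w2.png

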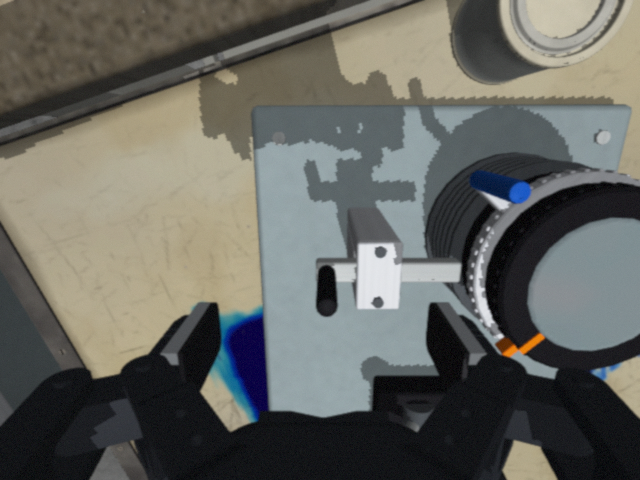

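View pics/s2.png

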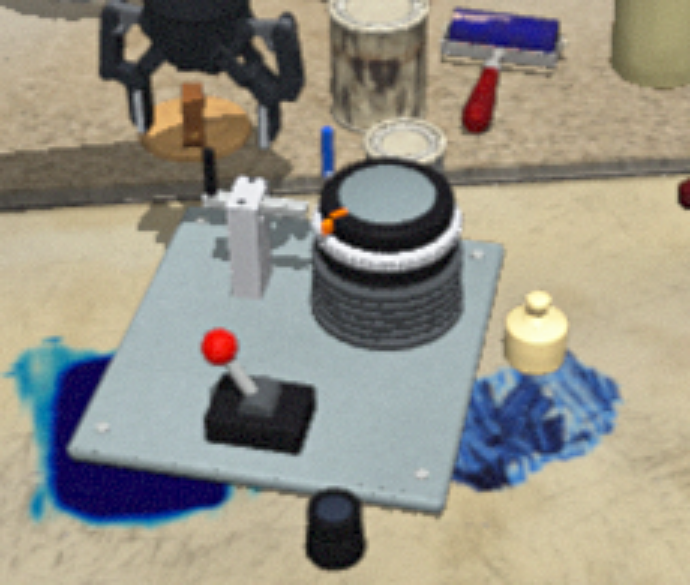

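```bash
python3 - <<'E'
from h import *
c=wcam(np.load("w2.npz"));P=cloud(c);print(c["ee"])
for u,v in((327,306),(326,290),(380,270),(510,187)):print(u,v,P[v,u],1000*lamp(P[v,u]))
cs=env.capture("side")
def proj(c,p):
    q=rot(c["orientation"]).inv().apply(np.asarray(p)-c["position"]);K=c["camera_matrix"];return K[0,0]*q[0]/q[2]+K[0,2],K[1,1]*q[1]/q[2]+K[1,2]
s=env.get_state();plan([])
for n,cc in(("side",cs),("wrist",c)):
    print(n,proj(cc,s["ee_pos"]),proj(cc,s["ee_pos"]+[0,0,.013]),proj(cc,[*W(-.136,0),.144]))
Ps=cloud(cs)
for u,v in((251,200),(287,195),(270,204)):print(u,v,Ps[v,u],lamp(Ps[v,u])*1000)
E
```

```text
[0.5375871  0.04436922 0.11483006]
327 306 [0.53896681 0.0455908  0.14356395] [-137.28624799    0.39638817]
326 290 [0.53963291 0.04929085 0.13511343] [-137.71605097    4.13126798]
380 270 [0.56688839 0.04049638 0.10923711] [-109.08226003    3.57485685]
510 187 [0.6256764  0.0731318  0.13812119] [-62.21077756  51.78444597]
t 3.63 pos [0.5408 0.0452 0.119 ] tooly -16.9 F [-0.2 -0.2  0.4] grip 0.995 q [ 0.3   0.41 -0.58  1.91  0.29  0.9  -0.72]
side (np.float64(269.81342884336374), np.float64(208.34102458488965)) (np.float64(269.4327690738791), np.float64(203.61205626597166)) (np.float64(268.7373353260415), np.float64(199.3189457003147))
wrist (np.float64(330.57206825303365), np.float64(282.72172178596765)) (np.float64(330.93929735929646), np.float64(294.02358430017523)) (np.float64(329.9320704530888), np.float64(307.283388316677))
251 200 [0.485348   0.24538613 0.00852206] [-246.27173596  176.2238999 ]
287 195 [0.58115518 0.02393106 0.16704905] [-90.64262578  -8.16954641]
270 204 [0.54234381 0.0367388  0.13677521] [-131.49879869   -7.10477907]
```

play_rows:
  increments:
    - [[0,0,0],[0,0,0]]
    - [[0,0,0],[0,0,0]]
    - [[0,0,0],[0,0,0]]
    - [[0,0,0],[0,0,0]]
    - [[0,0,0],[0,0,0]]
  fingers: 1
  squeeze: 25

```text
time: 4.05
ee_pos: [0.5404, 0.045, 0.1186]
orientation: [0.0, 0.803, 0.596, 0.0]
contact_force: [0.1, -0.1, -0.0]
grip_width: 0.302
```

play_rows:
  increments:
    - [[0,0,0],[0,0,0]]
    - [[0,0,0],[0,0,0]]
    - [[0,0,0],[0,0,0]]

```text
time: 4.3
ee_pos: [0.5402, 0.045, 0.1182]
orientation: [0.0, 0.803, 0.596, -0.0]
contact_force: [-0.3, 0.5, 0.9]
grip_width: -0.001
```

```bash
python3 - <<'E'
from h import *
plan([])
c=wsnap("w3")
E
```

```text
t 4.3 pos [0.5402 0.045  0.1182] tooly -16.8 F [-0.3  0.5  0.9] grip -0.001 q [ 0.3   0.41 -0.58  1.92  0.29  0.9  -0.72]
```

View pics/w3.png

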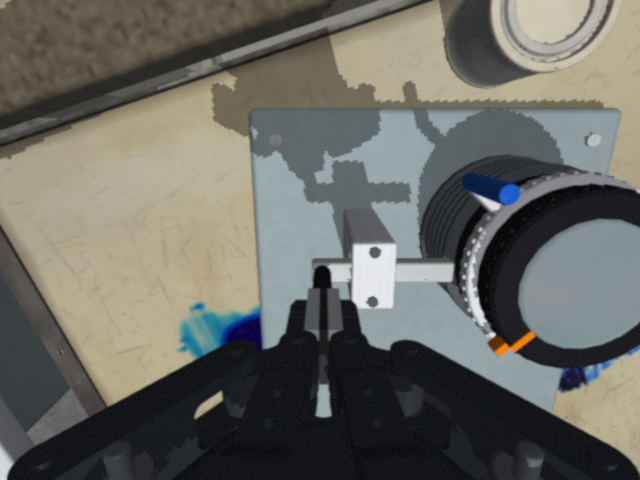

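```bash
python3 - <<'E'
from h import *
c=wcam(np.load("w3.npz"));cr=c["pixels"][230:430,240:400];cv2.imwrite("pics/w3z.png",cv2.resize(cr,None,fx=3,fy=3,interpolation=cv2.INTER_CUBIC))
P=cloud(c);rt=rot(c["eo"])
for v in range(265,400,8):print(v,[np.round(1000*rt.inv().apply(P[v,u]-c["ee"])).astype(int).tolist() for u in(312,318,322,330)])
E
```

```text
265 [[4, -7, 16], [4, -4, 16], [4, -2, 14], [3, 3, 16]]
273 [[-2, -7, 17], [3, -4, 5], [4, -2, 3], [2, 3, 9]]
281 [[-42, -10, 98], [4, -3, -6], [5, -1, -8], [2, 3, -2]]
289 [[11, -6, -31], [11, -3, -31], [11, -1, -32], [11, 2, -32]]
297 [[11, -5, -39], [11, -3, -39], [11, -1, -39], [11, 2, -39]]
305 [[11, -5, -45], [11, -3, -46], [11, -1, -46], [10, 2, -45]]
313 [[11, -5, -52], [11, -3, -53], [11, -1, -52], [11, 2, -53]]
321 [[11, -5, -58], [10, -3, -57], [10, -1, -57], [11, 2, -58]]
329 [[11, -5, -63], [11, -3, -64], [11, -1, -63], [11, 1, -63]]
337 [[12, -4, -70], [8, -3, -64], [8, -1, -63], [8, 1, -64]]
345 [[12, -4, -74], [7, -3, -67], [5, -1, -64], [10, 1, -71]]
353 [[11, -4, -78], [7, -3, -71], [1, -1, -63], [8, 1, -72]]
361 [[11, -4, -81], [5, -3, -72], [-2, -1, -63], [5, 1, -72]]
369 [[11, -4, -85], [1, -3, -72], [-5, -1, -63], [2, 1, -73]]
377 [[8, -4, -85], [-2, -3, -71], [-7, -1, -65], [-1, 1, -73]]
385 [[-2, -4, -75], [-5, -3, -72], [-144, -2, 98], [-4, 1, -73]]
393 [[-5, -4, -76], [-153, -6, 99], [-153, -2, 99], [-7, 1, -73]]
```

View pics/w3z.png

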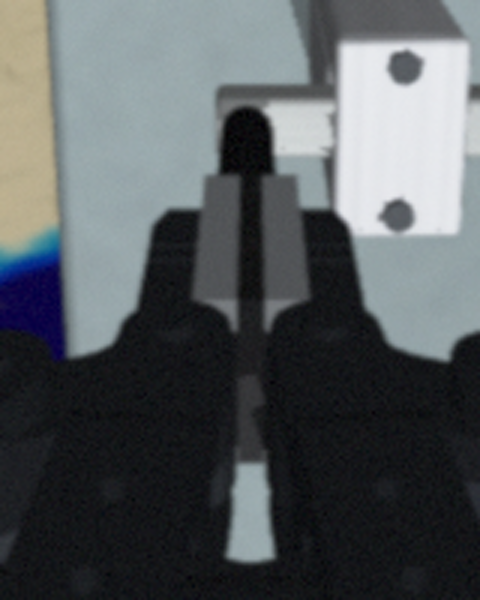

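```bash
python3 - <<'E'
from h import *
c=env.capture("side");cr=c["pixels"][120:270,200:360];cv2.imwrite("pics/s3.png",cv2.resize(cr,None,fx=4,fy=4,interpolation=cv2.INTER_CUBIC))
np.savez("s3.npz",**c)
P=cloud(c)
for v in range(170,215,3):print(v,[np.round(1000*np.r_[lamp(P[v,u]),P[v,u,2]]).astype(int).tolist() for u in(264,267,270,273,276)])
plan([])
E
```

```text
170 [[-138, -9, 225], [-131, -9, 226], [-122, -16, 231], [-118, -11, 229], [-112, -9, 228]]
173 [[-141, -2, 213], [-138, 9, 207], [-124, -13, 222], [-118, -12, 222], [-118, 11, 208]]
176 [[-139, -10, 210], [-139, 11, 198], [-123, -17, 217], [-118, -12, 215], [-215, 311, 5]]
179 [[-140, -8, 202], [-138, 6, 193], [-126, -11, 205], [-120, -9, 205], [-116, 1, 199]]
182 [[-140, -12, 196], [-135, -4, 192], [-126, -13, 199], [-120, -10, 198], [-113, -10, 199]]
185 [[-140, -12, 189], [-136, -4, 184], [-127, -11, 190], [-122, -6, 187], [-115, -5, 188]]
188 [[-143, -6, 177], [-134, -10, 181], [-129, -6, 179], [-122, -8, 181], [-194, 237, 14]]
191 [[-143, -6, 169], [-136, -8, 172], [-128, -11, 174], [-122, -8, 173], [-191, 226, 12]]
194 [[-145, -4, 160], [-136, -10, 165], [-129, -8, 165], [-124, -5, 163], [-186, 208, 15]]
197 [[-144, -8, 155], [-136, -10, 157], [-130, -8, 157], [-125, -3, 154], [-182, 195, 15]]
200 [[-210, 177, 13], [-138, -7, 147], [-129, -12, 151], [-187, 183, 12], [-180, 187, 10]]
203 [[-210, 175, 5], [-201, 173, 7], [-134, 1, 134], [-187, 180, 5], [-178, 179, 6]]
206 [[-206, 161, 5], [-199, 165, 3], [-133, -3, 128], [-182, 164, 7], [-174, 166, 6]]
209 [[-203, 151, 2], [-194, 150, 5], [-133, -7, 123], [-179, 152, 5], [-171, 155, 4]]
212 [[-201, 144, -2], [-192, 142, 1], [-135, -2, 110], [-178, 148, -1], [-170, 150, -2]]
t 4.4 pos [0.5402 0.0451 0.1182] tooly -16.8 F [ 0.5 -0.1  0.3] grip 0.0 q [ 0.3   0.41 -0.58  1.92  0.29  0.9  -0.72]
```

View pics/s3.png

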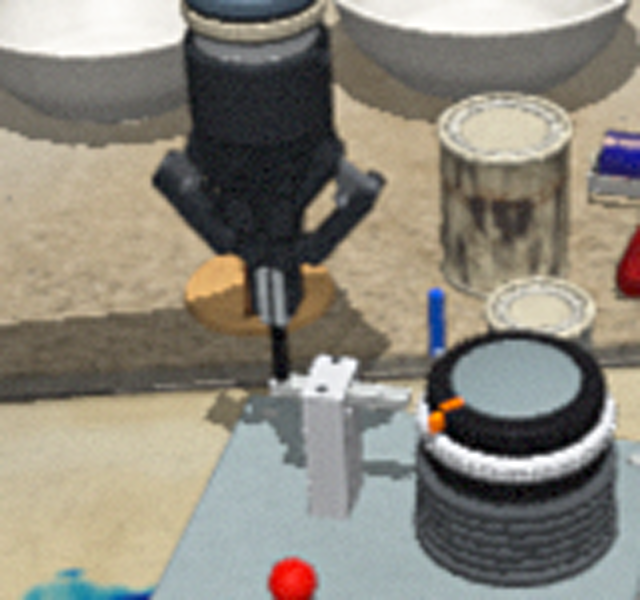

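play_rows:
  increments:
    - [[0,0,0],[0,0,0]]
    - [[0,0,0],[0,0,0]]
    - [[0,0,0],[0,0,0]]
    - [[0,0,0],[0,0,0]]
    - [[0,0,0],[0,0,0]]
  fingers: -0.2

```text
time: 4.82
ee_pos: [0.5402, 0.0451, 0.1182]
orientation: [0.0, 0.803, 0.596, -0.0]
contact_force: [-0.6, -0.2, -0.3]
grip_width: 0.601
```

play_rows:
  increments:
    - [[0,0,0.01],[0,0,0]]
    - [[0,0,0.02],[0,0,0]]
    - [[0,0,0.029],[0,0,0]]
    - [[0,0,0.029],[0,0,0]]

```text
time: 5.15
ee_pos: [0.5382, 0.0446, 0.0865]
orientation: [-0.001, 0.803, 0.596, -0.002]
contact_force: [-0.9, 0.1, 0.1]
grip_width: 0.6
```

play_rows:
  increments:
    - [[0,0,0],[0,0,0]]
    - [[0,0,0],[0,0,0]]
    - [[0,0,0],[0,0,0]]
    - [[0,0,0],[0,0,0]]
    - [[0,0,0],[0,0,0]]
  fingers: 1

```text
time: 5.57
ee_pos: [0.5396, 0.0454, 0.0896]
orientation: [-0.0, 0.803, 0.596, -0.0]
contact_force: [-2.9, 1.0, 2.5]
grip_width: 0.105
```

```bash
python3 - <<'E'
from h import *
plan([])
c=wsnap("w4")
cr=c["pixels"][130:430,200:640];cv2.imwrite("pics/w4z.png",cv2.resize(cr,None,fx=1.7,fy=1.7,interpolation=cv2.INTER_CUBIC))
E
```

```text
t 5.57 pos [0.5396 0.0454 0.0896] tooly -16.8 F [-2.9  1.   2.5] grip 0.105 q [ 0.28  0.45 -0.56  1.94  0.32  0.84 -0.75]
```

View pics/w4z.png

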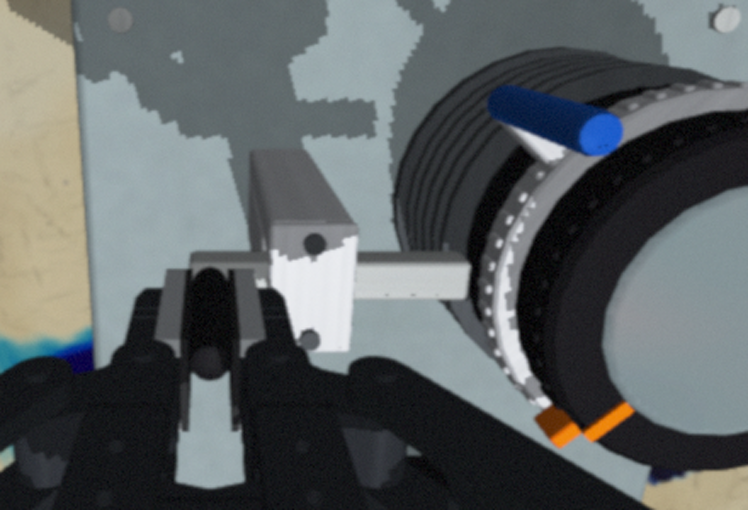

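play_rows:
  increments:
    - [[0,-0.007,0],[0,0,0]]
    - [[0,-0.014,0],[0,0,0]]
    - [[0,-0.021,0],[0,0,0]]
    - [[0,-0.027,0],[0,0,0]]
    - [[0,-0.03,0],[0,0,0]]

```text
time: 6.03
ee_pos: [0.511, 0.054, 0.0895]
orientation: [0.0, 0.803, 0.596, 0.0]
contact_force: [1.9, 0.0, -0.7]
grip_width: 0.102
```

play_rows:
  increments:
    - [[0,-0.002,0],[0,0,0]]
    - [[0,-0.004,0],[0,0,0]]
    - [[0,-0.004,0],[0,0,0]]

```text
time: 6.28
ee_pos: [0.509, 0.0547, 0.0895]
orientation: [0.001, 0.803, 0.596, 0.001]
contact_force: [5.7, -0.8, -0.8]
grip_width: 0.102
```

```bash
python3 - <<'E'
from h import *
plan([])
s=env.get_state();print(lamp(s["ee_pos"]))
c=wsnap("w5")
cr=c["pixels"][130:430,200:640];cv2.imwrite("pics/w5z.png",cv2.resize(cr,None,fx=1.7,fy=1.7,interpolation=cv2.INTER_CUBIC))
E
```

```text
t 6.28 pos [0.509  0.0547 0.0895] tooly -16.8 F [ 5.7 -0.8 -0.8] grip 0.102 q [ 0.28  0.41 -0.58  2.01  0.3   0.81 -0.77]
[-0.16863069  0.00046484]
```

View pics/w5z.png

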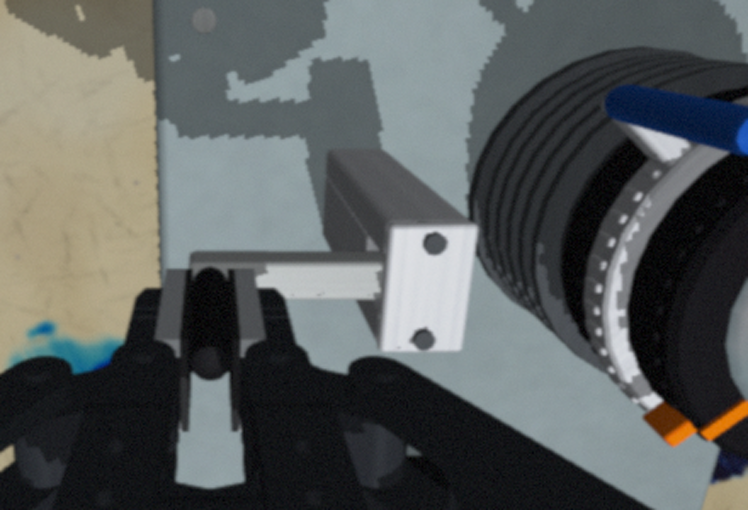

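play_rows:
  increments:
    - [[0,-0.002,0],[0,0,0]]
    - [[0,-0.003,0],[0,0,0]]
    - [[0,-0.003,0],[0,0,0]]

```text
time: 6.58
ee_pos: [0.5091, 0.0547, 0.0896]
orientation: [0.002, 0.803, 0.596, 0.004]
contact_force: [12.9, -1.0, -7.8]
grip_width: 0.108
```

```bash
python3 - <<'E'
from h import *
plan([])
s=env.get_state();print(lamp(s["ee_pos"]))
E
```

```text
t 6.58 pos [0.5091 0.0547 0.0896] tooly -16.9 F [12.9 -1.  -7.8] grip 0.108 q [ 0.28  0.4  -0.58  2.01  0.31  0.8  -0.77]
[-0.16853041  0.00054208]
```

```bash
cat >> h.py <<'E'
AO=np.array([-.0005,.0003])
def lugpose(a,r=.078,z=.083): 
    w=W(*(polar(r,a)+AO)); return ((*np.round(w,5),z),np.degrees(TH+a)+90)
E
python3 - <<'E'
from h import *
a=-.712
k=W(-.1685,0)
s=((np.array([*k,.16])),R.from_matrix(np.stack([np.cross([np.cos(TH),np.sin(TH),0],[0,0,-1]),[np.cos(TH),np.sin(TH),0],[0,0,-1]],1)))
l=lugpose(a);print(l)
plan([((*l[0][:2],.16),-16.77),((*l[0][:2],.16),l[1]),l],s)
E
```

```text
((np.float64(0.62807), np.float64(0.07186), 0.083), np.float64(32.43540498668539))
t 6.58 pos [0.509  0.0542 0.16  ] tooly -16.8 F [12.9 -1.  -7.8] grip 0.108 q [ 0.28  0.4  -0.58  2.01  0.31  0.8  -0.77]
  shift [0.0513 0.1089 0.    ] rotvec [0. 0. 0.]
  shift [0. 0. 0.] rotvec [  0.     0.   -49.21]
  shift [0.    0.    0.077] rotvec [0. 0. 0.]
```

play_rows:
  increments:
    - [[0,0.002,0],[0,0,0]]
    - [[0,0.004,0],[0,0,0]]
    - [[0,0.0045,0],[0,0,0]]

```text
time: 6.83
ee_pos: [0.5089, 0.0547, 0.0895]
orientation: [-0.0, 0.803, 0.596, -0.0]
contact_force: [-0.1, 0.2, 4.8]
grip_width: 0.109
```

play_rows:
  increments:
    - [[0,0,0],[0,0,0]]
    - [[0,0,0],[0,0,0]]
    - [[0,0,0],[0,0,0]]
    - [[0,0,-0.005],[0,0,0]]
    - [[0,0,-0.03],[0,0,0]]
  fingers: 0

```text
time: 7.25
ee_pos: [0.5056, 0.0537, 0.1164]
orientation: [-0.002, 0.803, 0.596, -0.004]
contact_force: [0.7, -0.4, -0.1]
grip_width: 0.502
```

play_rows:
  increments:
    - [[0,0,-0.025],[0,0,0]]
    - [[0,0,-0.05],[0,0,0]]
    - [[0,0,-0.05],[0,0,0]]

```text
time: 7.5
ee_pos: [0.5119, 0.0555, 0.174]
orientation: [0.002, 0.803, 0.596, 0.004]
contact_force: [0.9, 0.1, 0.5]
grip_width: 0.504
```

```bash
python3 - <<'E'
from h import *
l=lugpose(-.712)
plan([((*l[0][:2],.16),-16.77),((*l[0][:2],.16),l[1]),l])
c=wsnap("w6")
P=cloud(c);L=lamp(P)*1000;Z=P[...,2]*1000
k=(abs(L[...,0]+168)<15)&(abs(L[...,1])<12)&(Z>138)&(Z<150);print("knob",L[k].mean(0),k.sum())
m=hsvm(c,"blue")&(Z>137)&(Z<145);print("lug",L[m].mean(0))
E
```

```text
t 7.5 pos [0.5119 0.0555 0.174 ] tooly -16.8 F [0.9 0.1 0.5] grip 0.504 q [ 0.33  0.3  -0.63  1.92  0.21  0.98 -0.69]
  shift [0.0492 0.1063 0.015 ] rotvec [ 0.46 -0.17 -0.03]
  shift [0. 0. 0.] rotvec [  0.     0.   -49.21]
  shift [0.    0.    0.077] rotvec [0. 0. 0.]
knob [-169.42046473    0.57771662] 223
lug [-59.35801289  50.14263475]
```

View pics/w6.png

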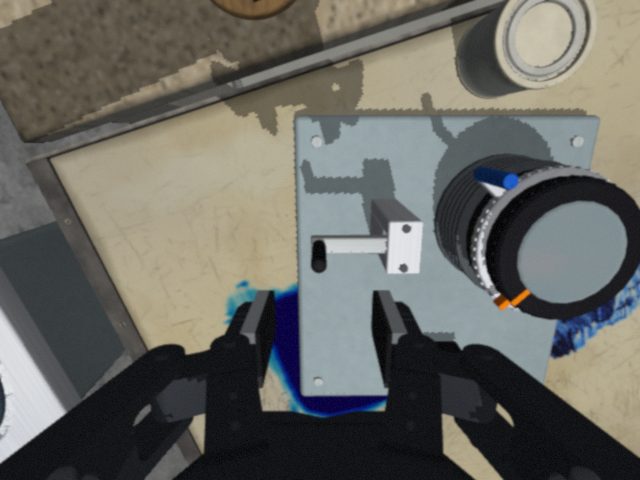

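play_rows:
  increments:
    - [[0.008,0.017,0],[0,0,0]]
    - [[0.02,0.042,0],[0,0,0]]
    - [[0.032,0.068,0],[0,0,0]]
    - [[0.043,0.092,0],[0,0,0]]
    - [[0.0495,0.1068,0],[0,0,0]]

```text
time: 7.97
ee_pos: [0.6271, 0.071, 0.1678]
orientation: [-0.0, 0.803, 0.596, -0.0]
contact_force: [-0.5, 0.8, 0.1]
grip_width: 0.499
```

play_rows:
  increments:
    - [[0,0,0],[0,0,-5]]
    - [[0,0,0],[0,0,-11]]
    - [[0,0,0],[0,0,-18]]
    - [[0,0,0],[0,0,-25]]
    - [[0,0,0],[0,0,-31]]

```text
time: 8.38
ee_pos: [0.6247, 0.0708, 0.1678]
orientation: [-0.001, 0.612, 0.791, -0.001]
contact_force: [-0.5, -0.4, 0.5]
grip_width: 0.502
```

play_rows:
  increments:
    - [[0,0,0],[0,0,-6]]
    - [[0,0,0],[0,0,-12]]
    - [[0,0,0],[0,0,-18.2]]
    - [[0,0,0],[0,0,-18.2]]
    - [[0,0,0],[0,0,-18.2]]

```text
time: 8.8
ee_pos: [0.6249, 0.0707, 0.1681]
orientation: [-0.001, 0.483, 0.876, -0.001]
contact_force: [0.2, 0.6, -0.4]
grip_width: 0.499
```

```bash
python3 - <<'E'
from h import *
l=lugpose(-.712)
plan([l])
c=wsnap("w7");rt=rot(c["eo"]);P=cloud(c)
m=hsvm(c,"blue")&(abs(P[...,2]-.14)<.004);print("lug in tool",m.sum(),rt.inv().apply(P[m].mean(0)-c["ee"]))
E
```

```text
t 8.8 pos [0.6249 0.0707 0.1681] tooly 32.2 F [ 0.2  0.6 -0.4] grip 0.499 q [ 0.36  0.54 -0.77  1.66  0.41  1.11  0.04]
  shift [-0.0008  0.0035  0.0851] rotvec [-0.1  -0.06 -0.19]
lug in tool 199 [-0.00132522  0.00306839  0.02883914]
```

View pics/w7.png

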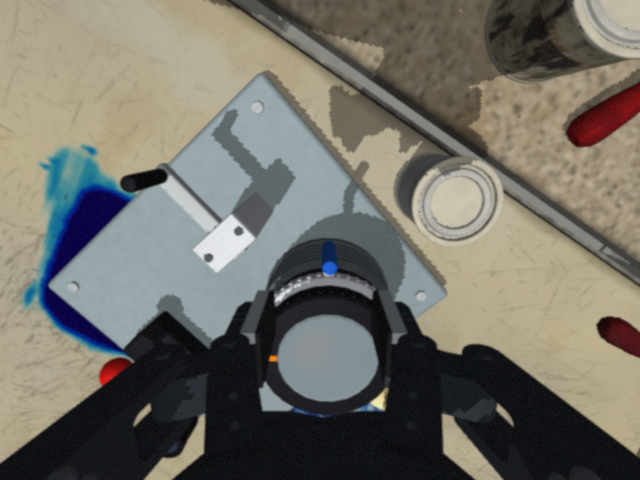

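play_rows:
  increments:
    - [[0,0.003,0.015],[0,0,0]]
    - [[0,0.0033,0.04],[0,0,0]]
    - [[0,0.0033,0.065],[0,0,0]]
    - [[0,0.0033,0.083],[0,0,0]]
    - [[0,0.0033,0.084],[0,0,0]]

```text
time: 9.27
ee_pos: [0.6252, 0.0717, 0.08]
orientation: [-0.003, 0.482, 0.876, -0.003]
contact_force: [-1.0, 0.3, -0.6]
grip_width: 0.502
```

play_rows:
  increments:
    - [[0,0,0],[0,0,0]]
    - [[0,0,0],[0,0,0]]
    - [[0,0,0],[0,0,0]]

```text
time: 9.52
ee_pos: [0.6294, 0.0733, 0.0866]
orientation: [0.001, 0.482, 0.876, 0.001]
contact_force: [0.5, 0.8, -0.4]
grip_width: 0.502
```

```bash
python3 - <<'E'
from h import *
l=lugpose(-.712)
plan([l])
c=wsnap("w8");rt=rot(c["eo"]);P=cloud(c)
m=hsvm(c,"blue")&(abs(P[...,2]-.14)<.004);print("lug in tool",m.sum(),rt.inv().apply(P[m].mean(0)-c["ee"]))
E
```

```text
t 9.52 pos [0.6294 0.0733 0.0866] tooly 32.4 F [ 0.5  0.8 -0.4] grip 0.502 q [ 0.32  0.63 -0.72  1.72  0.49  0.98 -0.02]
  shift [-0.0005 -0.0019  0.0036] rotvec [ 0.14  0.06 -0.05]
lug in tool 503 [-0.00088507 -0.00213026 -0.05259979]
```

View pics/w8.png

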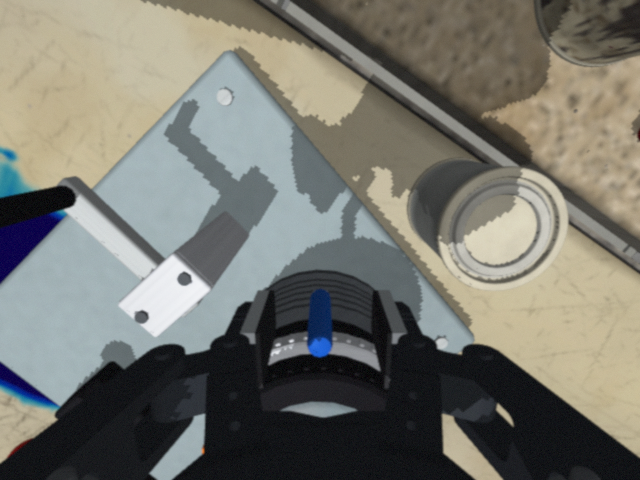

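play_rows:
  increments:
    - [[0,-0.001,0],[0,0,0]]
    - [[0,-0.001,0],[0,0,0]]
    - [[0,-0.001,0],[0,0,0]]
    - [[0,-0.001,0],[0,0,0]]
    - [[0,-0.001,0],[0,0,0]]
  fingers: 1
  squeeze: 20

```text
time: 9.98
ee_pos: [0.6279, 0.0722, 0.0859]
orientation: [0.0, 0.482, 0.876, 0.0]
contact_force: [-0.8, -0.9, 3.4]
grip_width: 0.105
```

```bash
python3 - <<'E'
from h import *
s=env.get_state();q=lamp(s["ee_pos"])-AO;print(q,np.hypot(*q),"angle",np.arctan2(-q[1],-q[0]))
p=s["ee_pos"];r=rot(s["orientation"])
a0=np.arctan2(-q[1],-q[0]);rr=np.hypot(*q)
plan([])
# piecewise calls
af=.815
n=4
st=None
from itertools import product
for i in range(n):
    aa=a0+(af-a0)*i/n
    print("call",i)
    for j in range(1,6):
        ab=a0+(af-a0)*(i+j/5)/n
        p0=W(*(polar(rr,aa)+AO));p1=W(*(polar(rr,ab)+AO))
        y=np.radians(lugpose(aa)[1]);yv=np.array([np.cos(y),np.sin(y)]);xv=np.array([-np.sin(y),np.cos(y)])
        d=p1-p0;print("  ",np.round([d@xv,d@yv],4),round(-np.degrees(ab-aa),2))
print("check xv",r.apply([1,0,0]),xv)
E
```

```text
[-0.05926841  0.05122595] 0.07833799838741 angle -0.7127400849316685
t 9.98 pos [0.6279 0.0722 0.0859] tooly 32.4 F [-0.8 -0.9  3.4] grip 0.105 q [ 0.32  0.63 -0.72  1.72  0.49  0.98 -0.02]
call 0
   [-0.0002 -0.006 ] -4.38
   [-0.0009 -0.0119] -8.75
   [-0.002  -0.0178] -13.13
   [-0.0036 -0.0236] -17.51
   [-0.0056 -0.0292] -21.88
call 1
   [-0.0002 -0.006 ] -4.38
   [-0.0009 -0.0119] -8.75
   [-0.002  -0.0178] -13.13
   [-0.0036 -0.0236] -17.51
   [-0.0056 -0.0292] -21.88
call 2
   [-0.0002 -0.006 ] -4.38
   [-0.0009 -0.0119] -8.75
   [-0.002  -0.0178] -13.13
   [-0.0036 -0.0236] -17.51
   [-0.0056 -0.0292] -21.88
call 3
   [-0.0002 -0.006 ] -4.38
   [-0.0009 -0.0119] -8.75
   [-0.002  -0.0178] -13.13
   [-0.0036 -0.0236] -17.51
   [-0.0056 -0.0292] -21.88
check xv [-5.35621568e-01  8.44457846e-01 -6.94588002e-04] [-0.99016384 -0.13991272]
```

play_rows:
  increments:
    - [[-0.0002,-0.006,0],[0,0,-4.38]]
    - [[-0.0009,-0.0119,0],[0,0,-8.75]]
    - [[-0.002,-0.0178,0],[0,0,-13.13]]
    - [[-0.0036,-0.0236,0],[0,0,-17.51]]
    - [[-0.0056,-0.0292,0],[0,0,-21.88]]

```text
time: 10.4
ee_pos: [0.6067, 0.0527, 0.0859]
orientation: [0.001, 0.305, 0.952, 0.001]
contact_force: [2.0, 1.2, 2.8]
grip_width: 0.109
```

```bash
python3 - <<'E'
from h import *
s=env.get_state();q=lamp(s["ee_pos"])-AO;print(q,np.hypot(*q),"angle",np.arctan2(-q[1],-q[0]));plan([]); wsnap("w9")
E
```

```text
[-0.07395287  0.02644975] 0.07854053922136935 angle -0.34347968760220604
t 10.4 pos [0.6067 0.0527 0.0859] tooly 54.5 F [2.  1.2 2.8] grip 0.109 q [ 0.43  0.63 -0.82  1.78  0.55  0.98  0.33]
```

View pics/w9.png

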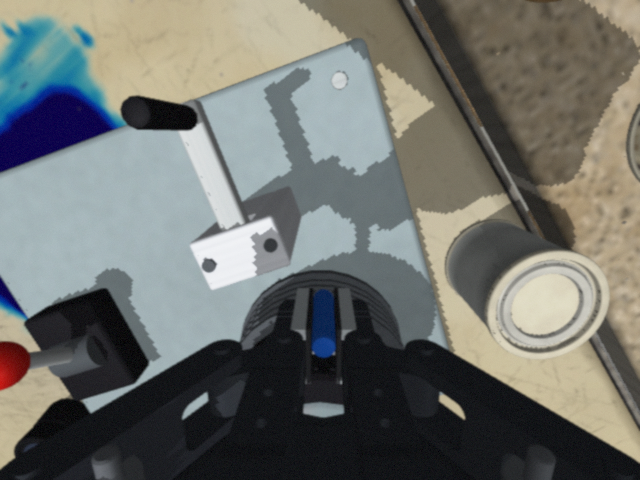

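play_rows:
  increments:
    - [[-0.0002,-0.006,0],[0,0,-4.38]]
    - [[-0.0009,-0.0119,0],[0,0,-8.75]]
    - [[-0.002,-0.0178,0],[0,0,-13.13]]
    - [[-0.0036,-0.0236,0],[0,0,-17.51]]
    - [[-0.0056,-0.0292,0],[0,0,-21.88]]

```text
time: 10.87
ee_pos: [0.5937, 0.0259, 0.0859]
orientation: [0.001, 0.119, 0.993, 0.001]
contact_force: [-0.3, 2.5, 2.7]
grip_width: 0.106
```

play_rows:
  increments:
    - [[-0.0002,-0.006,0],[0,0,-4.38]]
    - [[-0.0009,-0.0119,0],[0,0,-8.75]]
    - [[-0.002,-0.0178,0],[0,0,-13.13]]
    - [[-0.0036,-0.0236,0],[0,0,-17.51]]
    - [[-0.0056,-0.0292,0],[0,0,-21.88]]

```text
time: 11.28
ee_pos: [0.5916, -0.0039, 0.0859]
orientation: [-0.0, -0.072, 0.997, 0.001]
contact_force: [-2.0, 1.8, 4.0]
grip_width: 0.106
```

```bash
python3 - <<'E'
from h import *
s=env.get_state();q=lamp(s["ee_pos"])-AO;print(q,np.hypot(*q),"angle",np.arctan2(-q[1],-q[0]));plan([])
E
```

```text
[-0.072124   -0.03206198] 0.07892934959632021 angle 0.41830389733441276
t 11.28 pos [ 0.5916 -0.0039  0.0859] tooly 98.2 F [-2.   1.8  4. ] grip 0.106 q [ 0.64  0.69 -1.01  1.81  0.68  1.03  1.07]
```

play_rows:
  increments:
    - [[-0.0002,-0.006,0],[0,0,-4.38]]
    - [[-0.0009,-0.0119,0],[0,0,-8.75]]
    - [[-0.002,-0.0178,0],[0,0,-13.13]]
    - [[-0.0036,-0.0236,0],[0,0,-17.51]]
    - [[-0.0056,-0.0292,0],[0,0,-21.88]]

```text
time: 11.7
ee_pos: [0.6008, -0.0325, 0.0858]
orientation: [-0.001, -0.26, 0.966, 0.0]
contact_force: [-3.4, 1.0, 5.3]
grip_width: 0.107
```

play_rows:
  increments:
    - [[0,0,0],[0,0,0]]
    - [[0,0,0],[0,0,0]]
    - [[0,0,0],[0,0,0]]

```text
time: 11.95
ee_pos: [0.6016, -0.034, 0.0859]
orientation: [-0.0, -0.257, 0.966, -0.001]
contact_force: [-2.5, -2.6, 5.5]
grip_width: 0.108
```

```bash
python3 - <<'E'
from h import *
s=env.get_state();q=lamp(s["ee_pos"])-AO;print(q,np.hypot(*q),"angle",np.arctan2(-q[1],-q[0]));plan([])
c=wsnap("w10");t=env.capture("top");np.savez("t10.npz",**t)
cr=t["pixels"][165:300,220:400];cv2.imwrite("pics/t10.png",cv2.resize(cr,None,fx=4.4,fy=4.4,interpolation=cv2.INTER_CUBIC))
t=env.capture("side");np.savez("s10.npz",**t)
E
```

```text
[-0.05381887 -0.05799621] 0.07912035489659582 angle 0.8227401942145125
t 11.95 pos [ 0.6016 -0.034   0.0859] tooly 119.8 F [-2.5 -2.6  5.5] grip 0.108 q [ 0.72  0.75 -1.09  1.78  0.75  1.09  1.45]
```

View pics/w10.png

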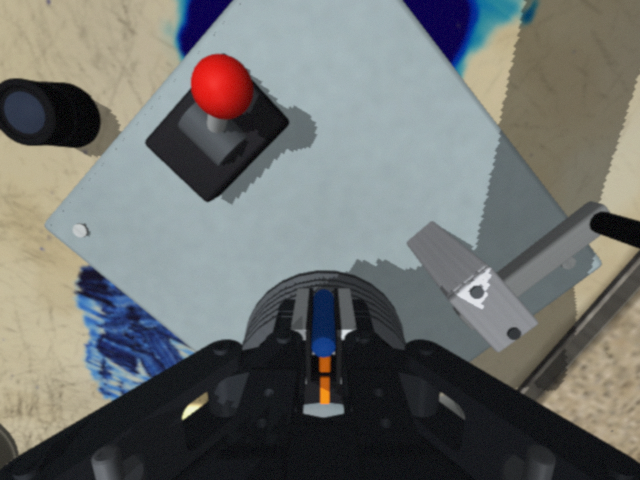

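View pics/t10.png

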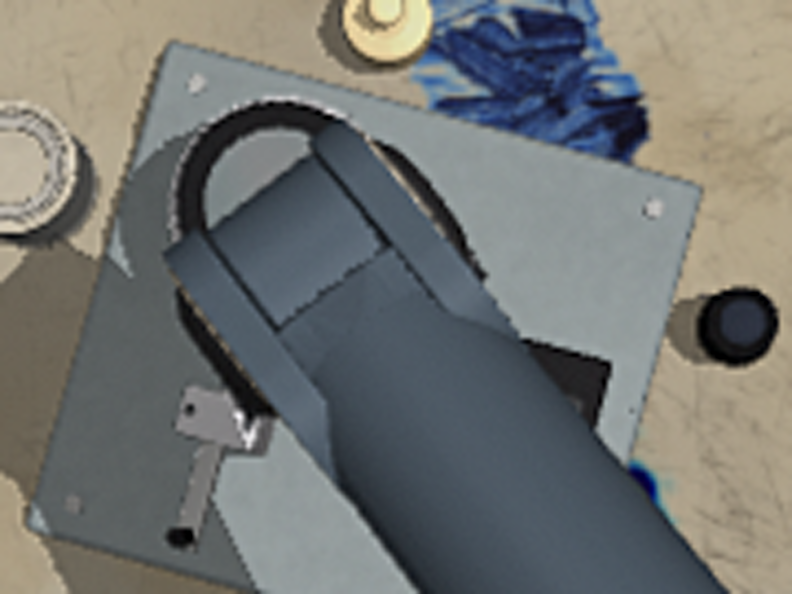

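```bash
python3 - <<'E'
from h import *
c=wcam(np.load("w10.npz"));P=cloud(c);rt=rot(c["eo"])
T=rt.inv().apply((P-c["ee"]).reshape(-1,3)).reshape(480,640,3)*1000
for nm in("blue","orange"):
    m=hsvm(c,nm);m[:280]=0;m[420:]=0;m[:,:300]=0;m[:,350:]=0
    for v in range(285,412,5):
        u=np.nonzero(m[v])[0]
        if len(u):
            print(nm,v,u.min(),u.max(),np.round(np.median(T[v,u],0),1))
cr=c["pixels"][270:430,260:390];cv2.imwrite("pics/w10z.png",cv2.resize(cr,None,fx=4,fy=3.7,interpolation=cv2.INTER_CUBIC))
a=rt.inv().apply([*(W(*AO)-c["ee"][:2]),0])*1000;print("axis in tool",a)
E
```

```text
blue 290 320 326 [  2.8   0.4 -13. ]
blue 295 317 331 [  2.6   0.8 -17.9]
blue 300 315 331 [  2.7   0.4 -23.3]
blue 305 315 331 [  2.6   0.4 -28.1]
blue 310 315 331 [  2.7   0.4 -32.8]
blue 315 315 331 [  2.6   0.4 -37. ]
blue 320 315 331 [  2.7   0.4 -41.2]
blue 325 315 332 [  2.8   0.6 -45.3]
blue 330 315 332 [  2.7   0.6 -48.9]
blue 335 313 332 [  2.5   0.2 -52. ]
blue 340 313 333 [  1.4   0.4 -53.7]
blue 345 312 335 [ -0.6   0.6 -53.8]
blue 350 312 334 [ -2.7   0.4 -53.9]
blue 355 316 328 [ -5.1  -0.  -53.7]
orange 360 320 329 [-21.8   0.6 -33.5]
orange 365 320 329 [-24.4   1.  -33.6]
orange 370 320 329 [-27.    1.  -33.7]
orange 380 320 329 [-29.    1.  -37.8]
orange 385 320 329 [-31.8   1.  -37.7]
orange 390 320 329 [-34.4   1.  -37.8]
orange 395 320 329 [-37.3   1.  -37.5]
orange 400 320 329 [-39.8   1.  -37.7]
axis in tool [-7.91166610e+01  7.60804270e-01 -7.54560147e-02]
```

View pics/w10z.png

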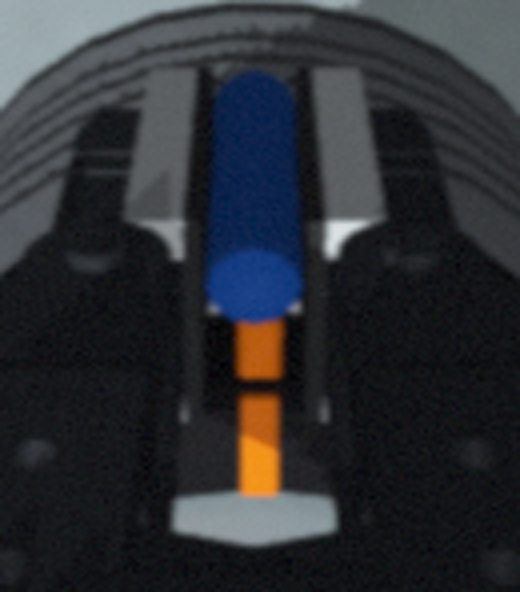

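play_rows:
  increments:
    - [[0,0,0],[0,0,0]]
    - [[0,0,0],[0,0,0]]
    - [[0,0,0],[0,0,0]]
    - [[0,0,-0.01],[0,0,0]]
    - [[0,0,-0.035],[0,0,0]]
  fingers: 0

```text
time: 12.52
ee_pos: [0.5992, -0.0337, 0.1178]
orientation: [-0.003, -0.258, 0.966, 0.001]
contact_force: [0.7, 0.0, 1.0]
grip_width: 0.499
```

play_rows:
  increments:
    - [[0,0,-0.025],[0,0,0]]
    - [[0,0,-0.05],[0,0,0]]
    - [[0,0,-0.055],[0,0,0]]
    - [[0,0,-0.055],[0,0,0]]
    - [[0,0,-0.055],[0,0,0]]

```text
time: 12.93
ee_pos: [0.6012, -0.0332, 0.175]
orientation: [-0.0, -0.258, 0.966, -0.0]
contact_force: [0.5, -0.9, -0.4]
grip_width: 0.499
```

```bash
python3 - <<'E'
from h import *
k=W(-.1685,.0003)
plan([((*k,.165),119.8)])
c=wsnap("w11");P=cloud(c);rt=rot(c["eo"])
T=rt.inv().apply((P-c["ee"]).reshape(-1,3)).reshape(480,640,3)*1000
m=hsvm(c,"blue")&(abs(P[...,2]-.14)<.004);print("lug",m.sum(),T[m].mean(0))
m=hsvm(c,"orange")&(P[...,2]>.1)&(P[...,2]<.13);v,u=np.nonzero(m)
for w in range(v.min(),v.max()+1,3): print(w,np.round(T[w,u[v==w]].mean(0),1))
cr=c["pixels"];cv2.imwrite("pics/w11.png",cr)
E
```

```text
t 12.93 pos [ 0.6012 -0.0332  0.175 ] tooly 119.9 F [ 0.5 -0.9 -0.4] grip 0.499 q [ 0.77  0.66 -1.17  1.7   0.64  1.22  1.53]
  shift [0.0361 0.122  0.0099] rotvec [-0.02 -0.04  0.1 ]
lug 180 [-0.58850233 -0.20660087 35.6072692 ]
277 [-19.7   0.3  56.4]
280 [-21.6   0.3  55.7]
283 [-24.    0.3  55.8]
286 [-25.9   0.3  55.2]
289 [nan nan nan]
292 [-28.7   0.   51.5]
295 [-31.   -0.   51.7]
298 [-33.2  -0.   51.5]
301 [-35.5  -0.   51.5]
304 [-37.9  -0.   51.8]
307 [-40.1  -0.   51.6]<stdin>:8: RuntimeWarning: Mean of empty slice.
  ret = um.true_divide(
```

View pics/w11.png

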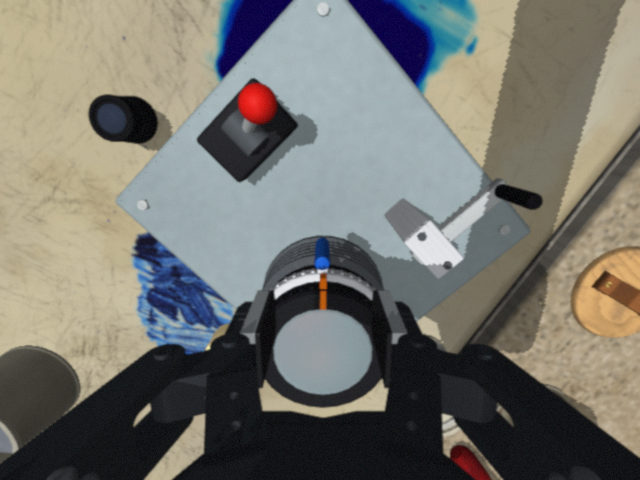

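play_rows:
  increments:
    - [[0.005,0.015,0],[0,0,0]]
    - [[0.013,0.045,0],[0,0,0]]
    - [[0.022,0.075,0],[0,0,0]]
    - [[0.031,0.105,0],[0,0,0]]
    - [[0.0361,0.122,0],[0,0,0]]

```text
time: 13.4
ee_pos: [0.5058, 0.0568, 0.174]
orientation: [-0.002, -0.26, 0.966, 0.0]
contact_force: [0.2, 0.9, 0.5]
grip_width: 0.506
```

play_rows:
  increments:
    - [[0,0,0],[0,0,5]]
    - [[0,0,0],[0,0,12]]
    - [[0,0,0],[0,0,19]]
    - [[0,0,0],[0,0,26]]
    - [[0,0,0],[0,0,33]]

```text
time: 13.82
ee_pos: [0.5092, 0.054, 0.1744]
orientation: [-0.001, 0.03, 1.0, -0.0]
contact_force: [-0.7, -0.2, -0.3]
grip_width: 0.503
```

play_rows:
  increments:
    - [[0,0,0],[0,0,7]]
    - [[0,0,0],[0,0,14]]
    - [[0,0,0],[0,0,21]]
    - [[0,0,0],[0,0,28]]
    - [[0,0,0],[0,0,35]]

```text
time: 14.23
ee_pos: [0.5092, 0.054, 0.1744]
orientation: [-0.001, 0.329, 0.944, -0.0]
contact_force: [-0.5, -0.5, -0.7]
grip_width: 0.503
```

play_rows:
  increments:
    - [[0,0,0],[0,0,7]]
    - [[0,0,0],[0,0,14]]
    - [[0,0,0],[0,0,21]]
    - [[0,0,0],[0,0,28]]
    - [[0,0,0],[0,0,35]]

```text
time: 14.65
ee_pos: [0.5092, 0.0541, 0.1744]
orientation: [-0.0, 0.598, 0.801, -0.001]
contact_force: [-0.4, 0.4, -0.0]
grip_width: 0.5
```

play_rows:
  increments:
    - [[0,0,0],[0,0,7]]
    - [[0,0,0],[0,0,14]]
    - [[0,0,0],[0,0,21]]
    - [[0,0,0],[0,0,28]]
    - [[0,0,0],[0,0,33.7]]

```text
time: 15.07
ee_pos: [0.5091, 0.0541, 0.1743]
orientation: [-0.0, 0.805, 0.594, -0.001]
contact_force: [-0.3, -0.5, -0.2]
grip_width: 0.502
```

play_rows:
  increments:
    - [[0,0,0],[0,0,0]]
    - [[0,0,0],[0,0,0]]

```text
time: 15.23
ee_pos: [0.5092, 0.0544, 0.1746]
orientation: [-0.0, 0.802, 0.597, -0.001]
contact_force: [0.4, 0.3, 0.2]
grip_width: 0.503
```

```bash
python3 - <<'E'
from h import *
k=W(-.1685,.0003)
plan([((*k,.088),-16.77)])
c=wsnap("w12");P=cloud(c);L=lamp(P)*1000;Z=P[...,2]*1000
k=(abs(L[...,0]+168)<15)&(abs(L[...,1])<12)&(Z>138)&(Z<150);print("knob",L[k].mean(0),k.sum(),rot(c["eo"]).inv().apply(P[k].mean(0)-c["ee"]))
E
```

```text
t 15.23 pos [0.5092 0.0544 0.1746] tooly -16.6 F [0.4 0.3 0.2] grip 0.503 q [ 0.39  0.31 -0.7   1.92  0.24  0.99 -0.71]
  shift [ 0.0001 -0.0001  0.0866] rotvec [-0.05  0.04  0.12]
knob [-169.39992354    0.53635667] 222 [ 0.00032143 -0.00100381  0.03163638]
```

View pics/w12.png

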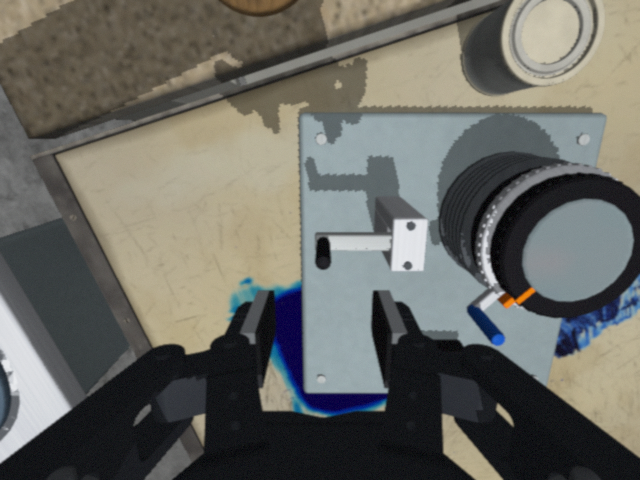

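Knob is at about (322,250), centred between the jaws; the lug is in line with the tab at (517,297). I'll descend, grip and push home.

play_rows:
  increments:
    - [[0,0,0.012],[0,0,0]]
    - [[0,0,0.035],[0,0,0]]
    - [[0,0,0.06],[0,0,0]]
    - [[0,0,0.08],[0,0,0]]
    - [[0,0,0.086],[0,0,0]]

```text
time: 15.7
ee_pos: [0.5066, 0.054, 0.0854]
orientation: [-0.002, 0.802, 0.597, -0.003]
contact_force: [0.0, -1.3, -0.5]
grip_width: 0.501
```

play_rows:
  increments:
    - [[0,0,0],[0,0,0]]
    - [[0,0,0],[0,0,0]]
    - [[0,0,0],[0,0,0]]
    - [[0,0,0],[0,0,0]]
    - [[0,0,0],[0,0,0]]
  fingers: 1
  squeeze: 25

```text
time: 16.12
ee_pos: [0.5101, 0.0551, 0.09]
orientation: [0.0, 0.803, 0.596, 0.001]
contact_force: [1.1, 0.4, -1.9]
grip_width: 0.104
```

```bash
python3 - <<'E'
from h import *
plan([]);print(lamp(env.get_state()["ee_pos"]))
E
```

```text
t 16.12 pos [0.5101 0.0551 0.09  ] tooly -16.8 F [ 1.1  0.4 -1.9] grip 0.104 q [ 0.33  0.42 -0.65  2.    0.34  0.82 -0.81]
[-0.16768744  0.0011499 ]
```

play_rows:
  increments:
    - [[0,0.007,0],[0,0,0]]
    - [[0,0.014,0],[0,0,0]]
    - [[0,0.021,0],[0,0,0]]
    - [[0,0.027,0],[0,0,0]]
    - [[0,0.031,0],[0,0,0]]

```text
time: 16.53
ee_pos: [0.54, 0.046, 0.0899]
orientation: [-0.0, 0.803, 0.596, 0.0]
contact_force: [-14.1, 5.1, 13.8]
grip_width: 0.102
```

play_rows:
  increments:
    - [[0,0.002,0],[0,0,0]]
    - [[0,0.004,0],[0,0,0]]
    - [[0,0.004,0],[0,0,0]]
    - [[0,0.004,0],[0,0,0]]

```text
time: 16.87
ee_pos: [0.5397, 0.0461, 0.0898]
orientation: [-0.002, 0.802, 0.597, -0.003]
contact_force: [-13.0, 3.8, 15.6]
grip_width: 0.107
```

```bash
python3 - <<'E'
from h import *
plan([]);print(lamp(env.get_state()["ee_pos"]))
E
```

```text
t 16.87 pos [0.5397 0.0461 0.0898] tooly -16.7 F [-13.    3.8  15.6] grip 0.107 q [ 0.33  0.47 -0.63  1.93  0.36  0.86 -0.78]
[-0.13669126  0.00105755]
```

play_rows:
  increments:
    - [[0,-0.0015,0],[0,0,0]]
    - [[0,-0.003,0],[0,0,0]]
    - [[0,-0.003,0],[0,0,0]]

```text
time: 17.12
ee_pos: [0.5399, 0.0461, 0.0899]
orientation: [-0.0, 0.803, 0.596, -0.0]
contact_force: [-5.1, 1.5, 7.8]
grip_width: 0.107
```

play_rows:
  increments:
    - [[0,0,0],[0,0,0]]
    - [[0,0,0],[0,0,0]]
    - [[0,0,0],[0,0,0]]
    - [[0,0,-0.01],[0,0,0]]
    - [[0,0,-0.035],[0,0,0]]
  fingers: 0

```text
time: 17.53
ee_pos: [0.5379, 0.0445, 0.1221]
orientation: [-0.002, 0.803, 0.596, -0.003]
contact_force: [1.0, -1.2, 0.3]
grip_width: 0.502
```

play_rows:
  increments:
    - [[0,0,-0.025],[0,0,0]]
    - [[0,0,-0.05],[0,0,0]]
    - [[0,0,-0.05],[0,0,0]]
    - [[0,0,-0.05],[0,0,0]]
    - [[0,0,-0.05],[0,0,0]]
  fingers: 1

```text
time: 17.95
ee_pos: [0.5398, 0.045, 0.1741]
orientation: [0.0, 0.803, 0.596, -0.0]
contact_force: [-0.3, -0.1, -0.6]
grip_width: 0.001
```

```bash
python3 - <<'E'
from h import *
k=W(-.087-.045,-.156)
plan([((*k,.165),-16.77)])
c=wsnap("w13");P=cloud(c);L=lamp(P)*1000;Z=P[...,2]*1000
k=(abs(L[...,0]+138)<15)&(abs(L[...,1])<12)&(Z>138)&(Z<150);print("knob",L[k].mean(0),k.sum())
m=hsvm(c,"red")&(Z>60)&(Z<120);q=P[m]
from scipy.optimize import least_squares
f=least_squares(lambda x:np.linalg.norm(q-x,axis=1)-.013,q.mean(0)-[0,0,.01],loss="soft_l1",f_scale=.001).x
print("ball",len(q),f,lamp(f)*1000)
E
```

```text
t 17.95 pos [0.5398 0.045  0.1741] tooly -16.8 F [-0.3 -0.1 -0.6] grip 0.001 q [ 0.38  0.36 -0.68  1.86  0.27  1.02 -0.7 ]
  shift [-0.1561  0.0045  0.0092] rotvec [-0.    0.03 -0.04]
knob [-137.37475648    0.60904299] 224<stdin>:8: RuntimeWarning: Mean of empty slice.
  ret = um.true_divide(
Traceback (most recent call last):
ValueError: Initial guess is outside of provided bounds
```

View pics/w13.png

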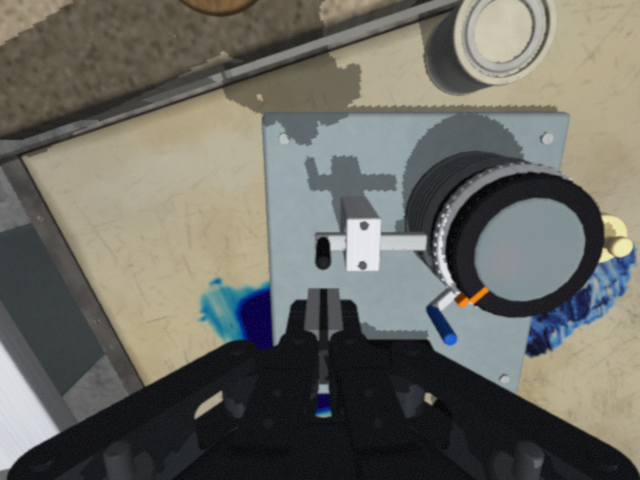

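play_rows:
  increments:
    - [[-0.015,0,0],[0,0,0]]
    - [[-0.045,0,0],[0,0,0]]
    - [[-0.08,0.0,0],[0,0,0]]
    - [[-0.12,0,0],[0,0,0]]
    - [[-0.156,0,0],[0,0,0]]

```text
time: 18.42
ee_pos: [0.4933, -0.1056, 0.173]
orientation: [-0.001, 0.803, 0.597, -0.001]
contact_force: [0.8, -1.1, 0.3]
grip_width: -0.001
```

play_rows:
  increments:
    - [[0,0,0],[0,0,0]]
    - [[0,0,0],[0,0,0]]
    - [[0,0,0],[0,0,0]]

```text
time: 18.67
ee_pos: [0.4946, -0.1032, 0.1735]
orientation: [-0.001, 0.803, 0.596, -0.0]
contact_force: [0.2, 0.8, -0.2]
grip_width: -0.001
```

```bash
python3 - <<'E'
from h import *
k=W(-.087-.048,-.156)
plan([((*k,.053),-16.77)]);print(lamp(env.get_state()["ee_pos"]))
c=env.capture("side");cv2.imwrite("pics/s14.png",c["pixels"][120:420,140:540])
wsnap("w14")
E
```

```text
t 18.67 pos [ 0.4946 -0.1032  0.1735] tooly -16.8 F [ 0.2  0.8 -0.2] grip -0.001 q [ 0.66  0.29 -0.65  1.94  0.21  0.98 -0.37]
  shift [-0.0012  0.002   0.1205] rotvec [-0.08 -0.04 -0.01]
[-0.13682197 -0.15488455]
```

View pics/s14.png

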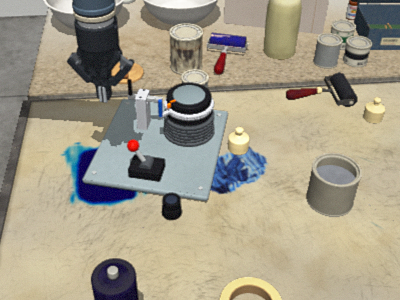

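View pics/w14.png

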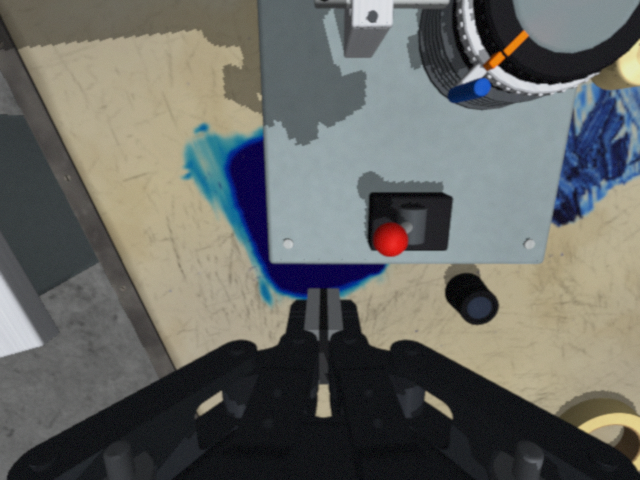

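play_rows:
  increments:
    - [[-0.001,0,0.015],[0,0,0]]
    - [[-0.001,0,0.045],[0,0,0]]
    - [[-0.001,0,0.08],[0,0,0]]
    - [[-0.001,0,0.11],[0,0,0]]
    - [[-0.001,0,0.12],[0,0,0]]

```text
time: 19.18
ee_pos: [0.492, -0.1028, 0.0504]
orientation: [-0.003, 0.802, 0.598, -0.002]
contact_force: [-0.7, -0.6, -0.7]
grip_width: -0.001
```

play_rows:
  increments:
    - [[0,0,0],[0,0,0]]
    - [[0,0,0],[0,0,0]]
    - [[0,0,0],[0,0,0]]

```text
time: 19.43
ee_pos: [0.4964, -0.1043, 0.0559]
orientation: [0.001, 0.802, 0.597, 0.001]
contact_force: [0.2, -0.1, 0.4]
grip_width: -0.0
```

```bash
python3 - <<'E'
from h import *
plan([]);print(lamp(env.get_state()["ee_pos"]))
c=wsnap("w15");rt=rot(c["eo"]);P=cloud(c);m=hsvm(c,"red")&(P[...,2]<.13)&(P[...,2]>.06);q=P[m]
from scipy.optimize import least_squares
f=least_squares(lambda x:np.linalg.norm(q-x,axis=1)-.013,q.mean(0)-[0,0,.01],loss="soft_l1",f_scale=.001).x
print("ball lamp",lamp(f)*1000,f[2],"tool",rt.inv().apply(f-c["ee"])*1000)
T=rt.inv().apply((P-c["ee"]).reshape(-1,3)).reshape(480,640,3)*1000
k=(T[...,2]<-28)&(T[...,2]>-50)&(abs(T[...,0])<16)&(abs(T[...,1])<30);print("finger y",np.percentile(T[k][:,1],[0.5,99.5]),T[k][:,2].max())
E
```

```text
t 19.43 pos [ 0.4964 -0.1043  0.0559] tooly -16.7 F [ 0.2 -0.1  0.4] grip -0.0 q [ 0.58  0.45 -0.57  2.04  0.36  0.74 -0.51]
[-0.13475916 -0.15535607]
ball lamp [ -87.65363073 -155.61187469] 0.09017861924297983 tool [ -0.27456984  47.21919597 -34.12873426]
finger y [-14.18729297  12.6615842 ] -28.51595916720915
```

View pics/w15.png

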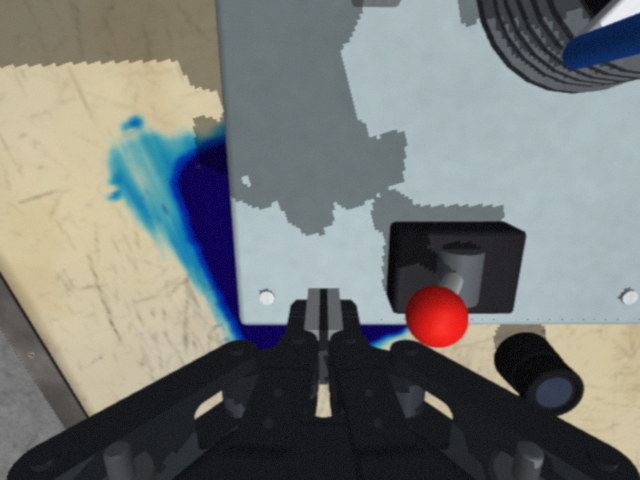

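play_rows:
  increments:
    - [[0,0.008,0],[0,0,0]]
    - [[0,0.016,0],[0,0,0]]
    - [[0,0.024,0],[0,0,0]]
    - [[0,0.032,0],[0,0,0]]
    - [[0,0.04,0],[0,0,0]]

```text
time: 19.9
ee_pos: [0.5281, -0.1144, 0.0557]
orientation: [-0.004, 0.802, 0.597, -0.005]
contact_force: [-4.0, 1.5, 2.2]
grip_width: -0.0
```

play_rows:
  increments:
    - [[0,0.007,0],[0,0,0]]
    - [[0,0.014,0],[0,0,0]]
    - [[0,0.02,0],[0,0,0]]
    - [[0,0.026,0],[0,0,0]]
    - [[0,0.03,0],[0,0,0]]

```text
time: 20.32
ee_pos: [0.5624, -0.1254, 0.0538]
orientation: [-0.0, 0.803, 0.596, 0.0]
contact_force: [-1.9, 0.1, -1.6]
grip_width: -0.001
```

```bash
cat > chk.py <<'E'
from h import *
import sys
plan([]);print(lamp(env.get_state()["ee_pos"]))
c=wsnap(sys.argv[1]);rt=rot(c["eo"]);P=cloud(c);m=hsvm(c,"red")&(P[...,2]<.13)&(P[...,2]>.06);q=P[m]
from scipy.optimize import least_squares
f=least_squares(lambda x:np.linalg.norm(q-x,axis=1)-.013,q.mean(0)-[0,0,.01],loss="soft_l1",f_scale=.001).x
print("ball lamp",lamp(f)*1000,f[2],"tool",rt.inv().apply(f-c["ee"])*1000)
E
python3 chk.py w16
```

```text
t 20.32 pos [ 0.5624 -0.1254  0.0538] tooly -16.8 F [-1.9  0.1 -1.6] grip -0.001 q [ 0.56  0.55 -0.55  1.89  0.38  0.81 -0.48]
[-0.06551514 -0.15656339]
ball lamp [ -39.90217974 -155.5546699 ] 0.09253424527355812 tool [  1.03875497  25.60293682 -38.69991685]
```

View pics/w16.png

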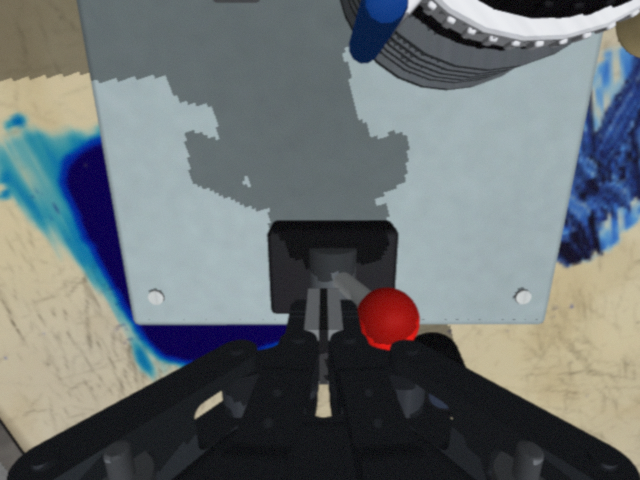

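play_rows:
  increments:
    - [[0,0.003,0],[0,0,0]]
    - [[0,0.006,0],[0,0,0]]
    - [[0,0.008,0],[0,0,0]]
    - [[0,0.009,0],[0,0,0]]

```text
time: 20.7
ee_pos: [0.5675, -0.127, 0.0535]
orientation: [-0.002, 0.803, 0.596, -0.002]
contact_force: [-8.2, 2.4, 4.6]
grip_width: -0.001
```

```bash
python3 chk.py w17
```

```text
t 20.7 pos [ 0.5675 -0.127   0.0535] tooly -16.8 F [-8.2  2.4  4.6] grip -0.001 q [ 0.55  0.56 -0.54  1.87  0.38  0.83 -0.48]
[-0.06012197 -0.15661983]
ball lamp [ -34.89599104 -155.57119328] 0.09010426516305459 tool [  1.00467953  24.99480601 -36.74078675]
```

play_rows:
  increments:
    - [[0,0.002,0],[0,0,0]]
    - [[0,0.003,0],[0,0,0]]
    - [[0,0.003,0],[0,0,0]]

```text
time: 21.0
ee_pos: [0.5676, -0.1271, 0.0535]
orientation: [-0.004, 0.803, 0.597, -0.005]
contact_force: [-13.0, 3.4, 7.4]
grip_width: 0.002
```

play_rows:
  increments:
    - [[0,-0.006,0],[0,0,0]]
    - [[0,-0.02,0],[0,0,0]]
    - [[0,-0.04,0],[0,0,0]]
    - [[0,-0.06,0],[0,0,0]]
    - [[0,-0.06,0],[0,0,0]]

```text
time: 21.42
ee_pos: [0.5125, -0.1103, 0.0541]
orientation: [-0.0, 0.802, 0.597, -0.001]
contact_force: [0.3, -0.7, -0.3]
grip_width: -0.0
```

play_rows:
  increments:
    - [[0,0,-0.03],[0,0,0]]
    - [[0,0,-0.07],[0,0,0]]
    - [[0,0,-0.11],[0,0,0]]
    - [[0,0,-0.15],[0,0,0]]
    - [[0,-0.02,-0.18],[0,0,0]]

```text
time: 21.83
ee_pos: [0.5012, -0.1065, 0.2385]
orientation: [0.003, 0.803, 0.596, 0.004]
contact_force: [1.1, -0.3, 0.7]
grip_width: -0.002
```

play_rows:
  increments:
    - [[-0.03,0,0],[0,0,0]]
    - [[-0.07,0,0],[0,0,0]]
    - [[-0.11,0,0],[0,0,0]]
    - [[-0.13,0,0],[0,0,0]]
    - [[-0.13,0,0],[0,0,0]]

```text
time: 22.25
ee_pos: [0.4577, -0.2366, 0.2346]
orientation: [0.002, 0.806, 0.592, -0.001]
contact_force: [-0.5, 0.1, -0.7]
grip_width: -0.002
```

```bash
python3 - <<'E'
from h import *
plan([])
for n in("top","side"):
    c=env.capture(n);np.savez(n+"F.npz",**c);cv2.imwrite(f"pics/{n}F.png",c["pixels"])
    cr=c["pixels"][165:300,220:400] if n=="top" else c["pixels"][185:345,220:400]
    cv2.imwrite(f"pics/{n}Fz.png",cv2.resize(cr,None,fx=3.7,fy=3.7,interpolation=cv2.INTER_CUBIC))
    o=np.load(n+"0.npz")["pixels"];d=cv2.absdiff(o,c["pixels"]).max(2);cv2.imwrite(f"pics/{n}D.png",d)
wsnap("wF")
E
```

```text
t 22.25 pos [ 0.4577 -0.2366  0.2346] tooly -17.3 F [-0.5  0.1 -0.7] grip -0.002 q [ 0.9   0.23 -0.59  1.85  0.15  1.11 -0.05]
```

View pics/topF.png

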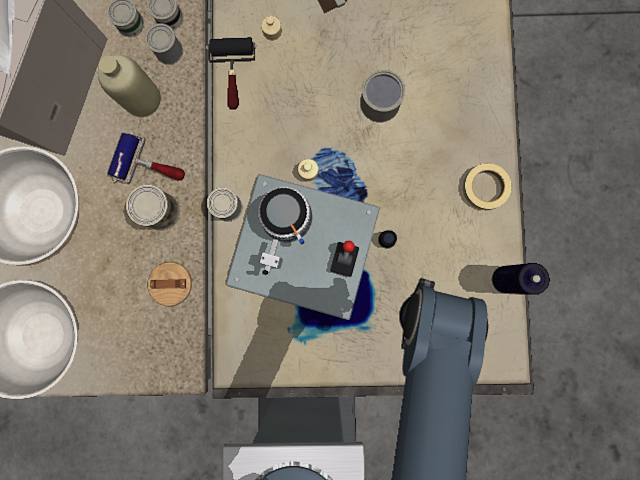

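View pics/sideFz.png

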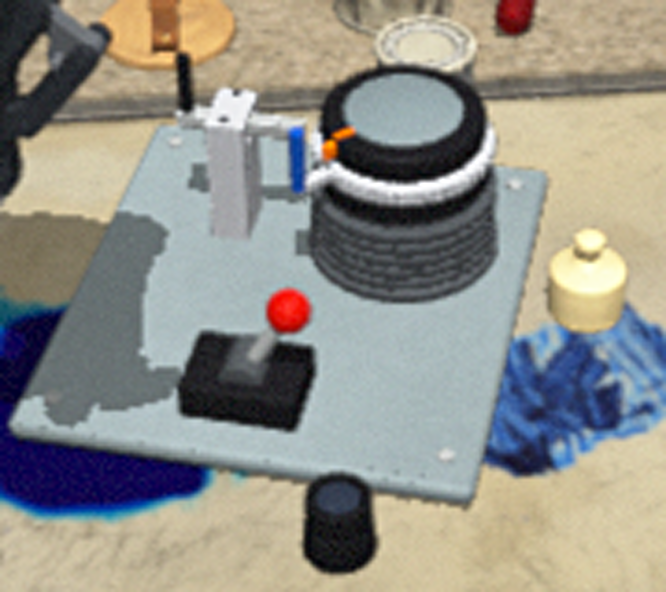

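View pics/sideD.png

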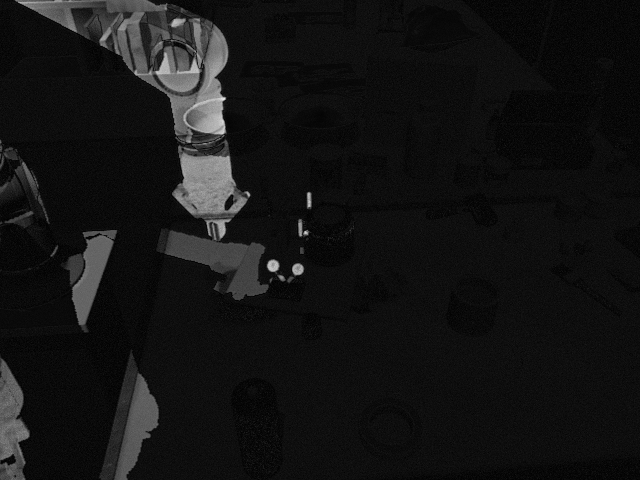

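```bash
python3 - <<'E'
from h import *
for n in("w12","w13"):
    c=wcam(np.load(n+".npz"));P=cloud(c);Z=P[...,2]
    o=np.array([-.0014,.0005])
    m=hsvm(c,"blue")&(abs(Z-.14)<.003);q=lamp(P[m]).mean(0)-o;print(n,"lug",np.arctan2(-q[1],-q[0]),np.hypot(*q))
    m=hsvm(c,"orange")&(Z>.105)&(Z<.13);q=lamp(P[m])-o;a=np.arctan2(-q[:,1],-q[:,0]);print(" mark",a.mean(),len(a))
s=env.get_state();print(s["time"],np.abs(s["joint_velocities"]).max())
print(env.sign_off())
E
```

```text
w12 lug 0.8081760044349805 0.07664306450899207
 mark 0.8199663846054104 212
w13 lug 0.8075137150784026 0.07639641375017484
 mark 0.8181497710140163 212
22.4 0.021076400336940353
the job is handed in; nothing more can be done
None
```

The lamp is set as asked, in the order asked, and the job was handed in at about 22.4 s.

- **Bolt out:** I gripped the knob and pulled it 32 mm until it stopped.
- **Lug:** I gripped the pin and turned the ring to the orange mark. The camera put the lug at about 0.808 rad and the mark at about 0.819. Two closer views put them 0.4–0.55 mm apart, about 0.006 rad.
- **Bolt home:** I pushed it back until it stopped. The camera measured 32.0 mm of travel, and the lug did not shift when the bolt went in.
- **Switch:** I pushed the ball over last, until it stopped, with the camera measuring 52.8 mm of travel. The lever stayed on the far side after I drew back.

**Last checks:** compared with the start, the final side picture shows only the lug, the lever, and the arm and its shadow changed. The tin, the wooden weight and the loupe look unmoved. No force reading showed contact with the black rings. The highest force I saw was about 21 N.

**Disagreements:**
- The fingers really end about 29 mm short of the stated TCP. The first close, above the knob, gripped nothing, so I allowed for this from then on.
- The wrist camera read about 1.4 mm off the robot's own position, which I corrected for.

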